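# Put the date set away in the pantry

### The arm

A 7-joint arm with a two-finger parallel gripper is mounted at the origin on the work surface. World frame = base frame: x ahead of the robot, y to its left, z up, the work surface at z = 0. Lengths are in m, angles in rad, forces in N, time in s.
With the tool pointing down it reaches from about 0.425 to 0.875 m from the base axis. Payload 4.7 kg.
Tool frame: the origin (TCP) lies at the very end of the fingers, on their centre line; the grasp point (between the pads) lies 19 mm behind it; x points along the fingers, z is the direction in which the jaws open and shut, and the axes are right-handed (so a half turn about x gives the same grasp; the last joint's range is limited). The gripper opens to 87 mm and grips with 3 to 60 N. Pads are 19 mm wide; open, the fingers measure 117 mm over their backs; the gripper's body (75 mm by 190 mm) begins 51 mm behind the grasp point.
Start: joints at [-1.285, 0.321, -0.07, 1.45, 0.023, 1.371, -0.057], TCP at [0.175, 0.626, 0.195] pointing down, gripper open.
Joint ranges: [-2.86, 2.86], [-0.3, 2.09], [-1.38, 1.24], [0.06, 2.45], [-1.56, 4.7], [0.09, 2.05], [-2.69, 2.69]. Speed limits (rad/s): [2.57, 2.57, 3.14, 3.14, 3.14, 3.14, 3.14].

### API

Orientations are given as a rotation vector (axis times angle).
In Python, from bench import * gives the robot as it stands.
- The arm moves only by the shell command python3 -m handwheel 'ROWS' [OPENING] [FORCE]. ROWS is JSON, a list of rows, each an object with "xyz": the shift along the world's x, y, z in cm, a list of three; "angular": the turn, a rotation vector about the world's x, y, z in degrees, a list of three. A call has 1 to 5 rows; each row shifts and turns the pose as measured when the row begins; what a row does not reach is not made up. A row lasts 1/12 s, in which the tool goes at most 41.7 mm and 7.16 degrees, less where a joint would pass 70% of its speed; a pose out of reach is approached as far as the arm can. A call with a gripper value outside its range is refused whole. OPENING is the finger opening in cm, from 0 to 8.7, set as the call begins (- or left out, the last holds). The fingers move at their own pace and stop on an object; FORCE is the grip in N (left out, the last holds). Time passes only in rows, so rows that do not move let the fingers close. It gives the time, the measured TCP pose, the force and the opening at its end, in the units of the state.
- get_state(): the state, without advancing time (a new reading comes with each control period).
- get_image(name): name is "side" or "top"; returns a dict with "pixels" (420x560x3 uint8, blue, green, red), "K" (3x3 intrinsics, pixels), "dist" ([k1, k2, p1, p2, k3] as OpenCV has them; the pictures are not rectified), "cam_to_world" (4x4, takes a point from camera to world coordinates). Camera axes: x right, y down, z forward; pixel columns grow to the right and rows downward; lengths in m; the calibration is good to about 2 mm. A picture is of the moment at which its call begins. There is no depth.
- close_job(): hands the job in, once; it reports no verdict.
The state is a dict: "time": time; "joint_positions": joint angles; "qd": joint speeds; "joint_torque": joint torques, N m; "position": TCP position; "tool_rot": TCP orientation; "ft_force": force on the tool from outside, world axes, zero at the start; "torque": the same for the moment, N m; "grip_width": opening from 0.0 (shut) to 1.0 (fully open).
Only numpy, scipy, OpenCV 4.12 (cv2) and the standard library are available. Lean on these libraries where they do the work, as an engineer would, in place of code of your own. Each camera call takes 0.05 s, during which the arm holds its last target.

### The job

Put the washed date set away: drop both freshness capsules into the open date caddy, then put the caddy's lid on and turn it until its three lugs, out of sight beneath it, drop into the notches of the seat and the lid sits fully down on the rim. Move every date dish that is on the steel tray to the sloped steel stand, lying right way up and flat on the slope side by side, pointing lengthwise up the slope, with its short end resting against the bottom lip. Leave the flask, the saucers and the cup rack alone.

Things in the scene. Friction and masses are not known exactly. Their poses are not given: they have to be found in the camera images.
- dish0: one of two to four like white porcelain date dishes, absent if not in this run: an open oblong dish, 84 mm long (its x), 44 mm wide (its y), 22 mm high, walls and bottom 4 mm thick, hollow inside, about 120 g, glazed and slippery on steel. Origin: centre of its underside; z points up out of the dish. It starts lying on the tray
- dish1: one of two to four like white porcelain date dishes, absent if not in this run: an open oblong dish, 84 mm long (its x), 44 mm wide (its y), 22 mm high, walls and bottom 4 mm thick, hollow inside, about 120 g, glazed and slippery on steel. Origin: centre of its underside; z points up out of the dish. It starts lying on the tray
- dish2: one of two to four like white porcelain date dishes, absent if not in this run: an open oblong dish, 84 mm long (its x), 44 mm wide (its y), 22 mm high, walls and bottom 4 mm thick, hollow inside, about 120 g, glazed and slippery on steel. Origin: centre of its underside; z points up out of the dish. It starts lying on the tray
- dish3: one of two to four like white porcelain date dishes, absent if not in this run: an open oblong dish, 84 mm long (its x), 44 mm wide (its y), 22 mm high, walls and bottom 4 mm thick, hollow inside, about 120 g, glazed and slippery on steel. Origin: centre of its underside; z points up out of the dish. It starts lying on the tray
- tray: fixed flat stainless steel tray, 232 mm (its x) by 212 mm (its y); bottom 4 mm thick, so dishes on it rest at 4 mm over the shelf; its rim stands 8 mm over the shelf and is 4 mm thick. Origin: centre of its underside
- ramp: sloping face of the steel stand, slippery: dishes slide down it. Origin: middle of the foot of the bottom lip, on the face. x points up the slope (30 degrees from level, away from the robot), y along the lip to the left, z squarely out of the face. Lip: inner face at x = 0, 12 mm high. Face ends at x = 112 mm; 12 mm high cheeks at y = -154 and +154 mm. A dish against the lip has its origin at x = 42 mm, z = 0
- stand: the fixed steel stand that carries the ramp, 320 mm wide; four dishes fit on it side by side about 71 mm apart. Origin: on the shelf, 26 mm straight below the ramp's origin; z up
- caddy: round white plastic date caddy, open at the top, stuck fast to the shelf: outside diameter 104 mm, 60 mm high, wall 4 mm, floor 5 mm thick. Origin: centre of its underside, z up
- caddy_rim (a point): centre of the caddy's mouth, level with its rim. Inside, 4 mm below the rim, runs a ledge 10 mm wide and 10 mm high that leaves a clear opening of 77 mm; it is broken by three equally spaced notches 21 mm wide, whose direction differs from run to run and cannot be told from the caddy's yaw
- lid: round white plastic caddy lid, 104 mm across, about 160 g. Origin: centre, level with the lower ends of its three lugs, on which it stands on the shelf at the start; z up. Lugs 120 degrees apart, the first along x, 42 mm from the centre, 10 mm wide (tangentially), 6 mm thick, 12 mm long. The plate lies 12 to 18 mm over the origin; the bar grip on it is 50 mm long (along x), 20 mm wide (along y), 18 to 48 mm over the origin
- lid_grip (a point): middle of the lid's bar grip, 33 mm over the lid's origin. Lugs off the notches: the lid stands on the ledge, lid origin 56 mm over the shelf. Lugs within about 0.1 rad of the notches: it drops home, plate on the rim, lid origin 48 mm over the shelf. The three lugs are alike, so a turn of 2.1 rad either way always meets the notches
- capsule0: one of two like grey plastic freshness capsules with a steel band, a cylinder 28 mm across and 20 mm high, about 25 g, standing on the shelf; even one on the other they fit under the lid. Origin: centre of its underside, z along its axis
- capsule1: one of two like grey plastic freshness capsules with a steel band, a cylinder 28 mm across and 20 mm high, about 25 g, standing on the shelf; even one on the other they fit under the lid. Origin: centre of its underside, z along its axis
- flask: bystander: pearl white vacuum flask with steel cap, 76 mm across, 216 mm high. Origin: centre of its underside
- saucers: bystander: two stacked porcelain saucers, 120 mm across, 26 mm high. Origin: centre of the underside
- cup_rack: bystander: steel cup rack, 80 by 120 mm, 103 mm high. Origin: centre of its underside
Not all that is in view belongs to the job. What is shaped like the dish0 but black is not meant.

How it is judged:
On the way, in this order (a step that is already met when the one before it is completed fails the run):
1. both freshness capsules lie in the open caddy, let go (horizontal distance between each of capsule0, capsule1 and caddy below 0.047 m and z of capsule0 in the frame of caddy between 0 and 0.046 m and z of capsule1 in the frame of caddy between 0 and 0.046 m and contact force between each of capsule0, capsule1 and the fingers below 0.1 N), for 0.2 s.
2. the lid has dropped home: lugs in the notches, plate on the rim (horizontal distance between lid and caddy below 0.006 m and z of lid in the frame of caddy between 0.045 and 0.0505 m and angle between lid's own z axis and vertical below 0.06 rad), for 0.2 s.
At the end, for the whole second after the job is handed in: both capsules in the caddy; lid level (0.06 rad), centred (6 mm), origin 45 to 50.5 mm over the caddy's underside; every dish at rest, right way up, flat on the slope (6 mm), pointing up it (0.17 rad), its short end within 6 mm of the lip and its origin within 140 mm of the middle (all of step 2 and horizontal distance between each of capsule0, capsule1 and caddy below 0.047 m and z of capsule0 in the frame of caddy between 0 and 0.046 m and z of capsule1 in the frame of caddy between 0 and 0.046 m and x of dish0 in the frame of ramp between 0.036 and 0.048 m and y of dish0 in the frame of ramp between -0.14 and 0.14 m and z of dish0 in the frame of ramp between -0.006 and 0.006 m and angle between the x axis of each of dish0, dish1, dish2, dish3 and the x axis of ramp, either way round below 0.17 rad and angle between each of dish0, dish1, dish2, dish3's own z axis and vertical below 0.75 rad and linear speed of each of dish0, dish1, dish2, dish3 below 0.02 m/s and x of dish1 in the frame of ramp between 0.036 and 0.048 m and y of dish1 in the frame of ramp between -0.14 and 0.14 m and z of dish1 in the frame of ramp between -0.006 and 0.006 m and x of dish2 in the frame of ramp between 0.036 and 0.048 m and y of dish2 in the frame of ramp between -0.14 and 0.14 m and z of dish2 in the frame of ramp between -0.006 and 0.006 m and x of dish3 in the frame of ramp between 0.036 and 0.048 m and y of dish3 in the frame of ramp between -0.14 and 0.14 m and z of dish3 in the frame of ramp between -0.006 and 0.006 m); the robot touches nothing.
It fails at once if flask: pushed more than 3 cm or tipped (distance of flask from where it was at the start of the episode above 0.03 m or angle between flask's own z axis and vertical above 0.3 rad).
It fails at once if saucers: pushed more than 3 cm or tipped (distance of saucers from where it was at the start of the episode above 0.03 m or angle between saucers's own z axis and vertical above 0.3 rad).
It fails at once if cup rack: pushed more than 3 cm or tipped (distance of cup_rack from where it was at the start of the episode above 0.03 m or angle between cup_rack's own z axis and vertical above 0.3 rad).
Of dish0, dish1, dish2, dish3 only 2 to 4 are there at a start; the rules pass over those that are not, and their reading is None.
At some moment in a run one of dish0, dish1, dish2, dish3, capsule0, capsule1 may be knocked a few centimetres aside while the robot is not near it.
It also fails if it takes over 210 s, if anything falls off the work surface, if the arm or the gripper's body presses on something with over 40 N, if the wrist force passes 120 N, or if a joint passes its speed limit or range.

## Working session

There is one attempt and no reset: what is moved stays moved. The work goes in short steps, Python scripts to look and compute and a shell command to move; the robot and the scene stay as the last step left them, time stands still between calls to the robot, and variables do not carry over. Pictures are saved under pics/ and viewed, and the job is handed in when it is done.

```bash
ls; mkdir -p pics; python3 - <<'E'
from bench import *
import cv2
s=get_state();print(s)
for n in("side","top"):
    i=get_image(n);cv2.imwrite(f"pics/{n}0.png",i["pixels"]);print(i["K"],i["dist"],i["cam_to_world"])
E
```

```text
pics
{'time': 0.0, 'joint_positions': array([-1.28491888,  0.32184009, -0.07009401,  1.45171195,  0.02259138,
        1.3707975 , -0.0569025 ]), 'qd': array([-5.73941079e-04,  9.50872963e-04,  1.10450913e-05,  6.61906103e-04,
        1.92862521e-03,  1.24509542e-03,  1.29135987e-04]), 'joint_torque': array([ 1.91862350e-04, -4.91281843e+01, -4.03685309e-01, -3.12534535e+01,
       -6.39386033e-02,  4.36688215e-02,  1.53227193e-04]), 'position': array([0.17436267, 0.62552515, 0.193632  ]), 'tool_rot': array([-1.00799634,  1.32713347,  1.00589711]), 'ft_force': array([-0.09133682,  0.61189117, -0.8019734 ]), 'torque': array([-0.01503745, -0.01558539, -0.06683087]), 'grip_width': 1.0006524053558343}
[[484.04098392   0.         279.62505215]
 [  0.         484.04098392 210.94180195]
 [  0.           0.           1.        ]] [-0.05244602  0.          0.          0.          0.        ] [[ 0.96599081 -0.2106619   0.14994437  0.37757798]
 [-0.25778545 -0.73926326  0.62212257 -0.5954106 ]
 [-0.02020915 -0.63961816 -0.76842709  0.90814436]
 [ 0.          0.          0.          1.        ]]
[[458.45077808   0.         283.24259943]
 [  0.         458.45077808 202.74239428]
 [  0.           0.           1.        ]] [-0.05492968  0.          0.          0.          0.        ] [[ 2.34691754e-02 -9.95565307e-01  9.10983954e-02  4.04480395e-01]
 [-9.99724552e-01 -2.33839133e-02  2.00330671e-03  7.69910385e-02]
 [ 1.35814316e-04 -9.11203184e-02 -9.95839881e-01  1.38121248e+00]
 [ 0.00000000e+00  0.00000000e+00  0.00000000e+00  1.00000000e+00]]
```

View pics/side0.png

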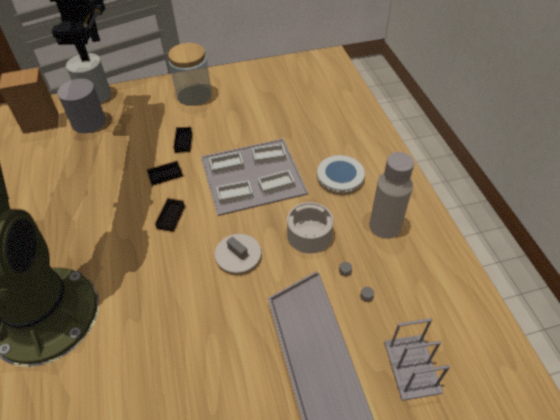

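View pics/top0.png

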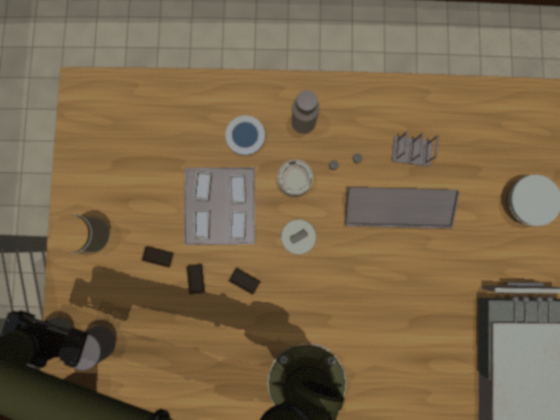

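```bash
cat > h.py <<'E'
from bench import *
import cv2, numpy as np
from scipy.spatial.transform import Rotation as R
def ray(im,uv):
    p=cv2.undistortPoints(np.array(uv,float).reshape(-1,1,2),im["K"],np.array(im["dist"])).reshape(-1,2)
    T=im["cam_to_world"]; d=np.c_[p,np.ones(len(p))]@T[:3,:3].T
    return T[:3,3],d
def plane(im,uv,z):
    o,d=ray(im,uv); return o+d*((z-o[2])/d[:,2])[:,None]
def proj(im,X):
    T=np.linalg.inv(im["cam_to_world"]); r,_=cv2.Rodrigues(T[:3,:3])
    return cv2.projectPoints(np.array(X,float).reshape(-1,3),r,T[:3,3],im["K"],np.array(im["dist"]))[0].reshape(-1,2)
def crop(im,u0,v0,w,h,k,fn):
    c=im["pixels"][v0:v0+h,u0:u0+w]; cv2.imwrite(fn,cv2.resize(c,None,fx=k,fy=k,interpolation=cv2.INTER_CUBIC))
def tool():
    s=get_state(); M=R.from_rotvec(s["tool_rot"]).as_matrix()
    print("t",round(s["time"],2),"pos",s["position"].round(4),"x",M[:,0].round(3),"z",M[:,2].round(3),"jawyaw",np.degrees(np.arctan2(M[1,2],M[0,2])).round(1),"w",round(float(s["grip_width"])*8.7,2),"F",s["ft_force"].round(1)); return s,M
E
python3 - <<'E'
from h import *
tool()
t=get_image("top");s=get_image("side")
crop(t,170,90,200,170,4,"pics/a.png");crop(t,330,120,140,120,5,"pics/b.png")
crop(s,190,130,200,150,4,"pics/c.png");crop(s,260,250,200,170,4,"pics/d.png")
E
```

```text
t 0.1 pos [0.1744 0.6256 0.1937] x [-0.    -0.002 -1.   ] z [ 0.268  0.963 -0.002] jawyaw 74.4 w 8.7 F [-0.6 -0.6 -0.8]
```

View pics/a.png

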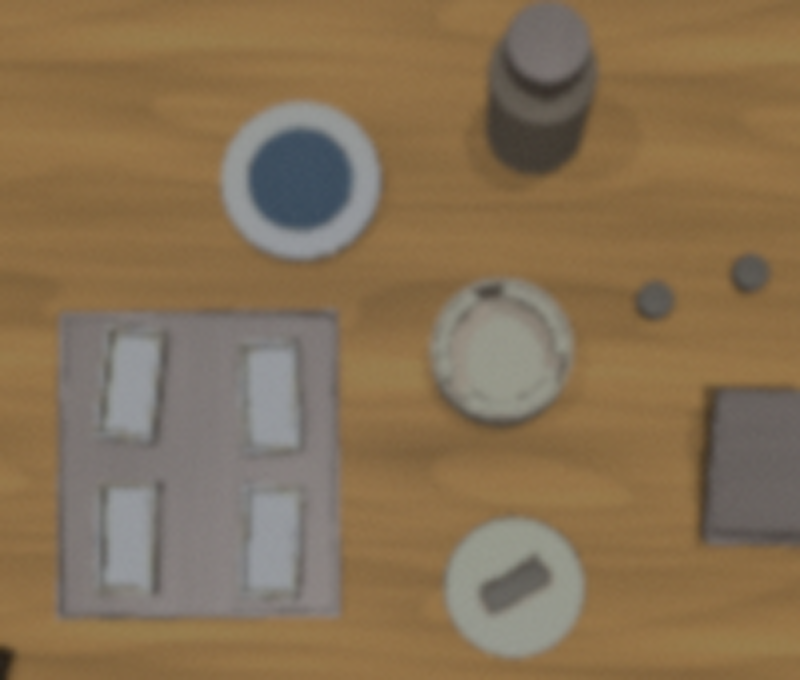

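View pics/b.png

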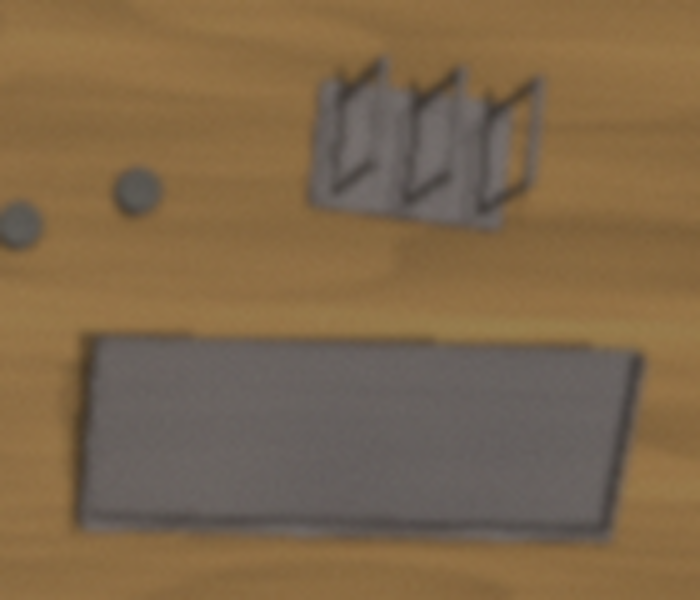

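View pics/c.png

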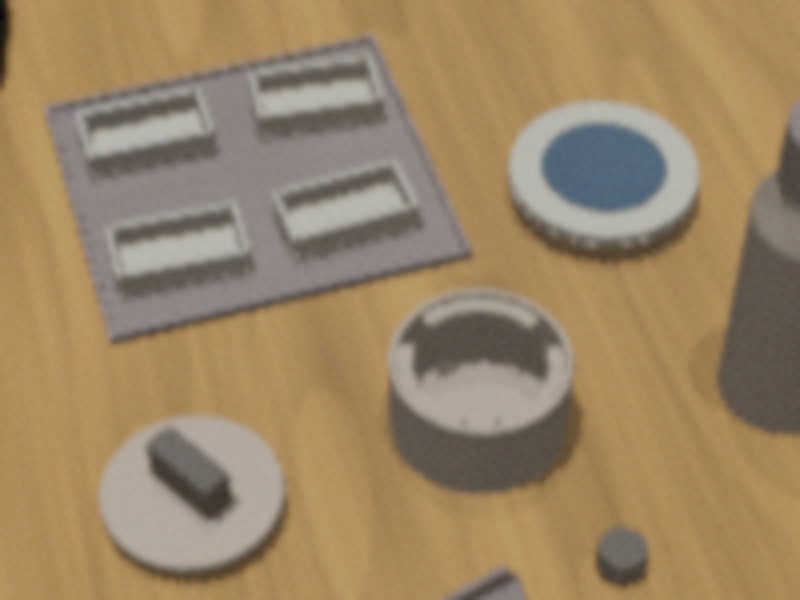

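View pics/d.png

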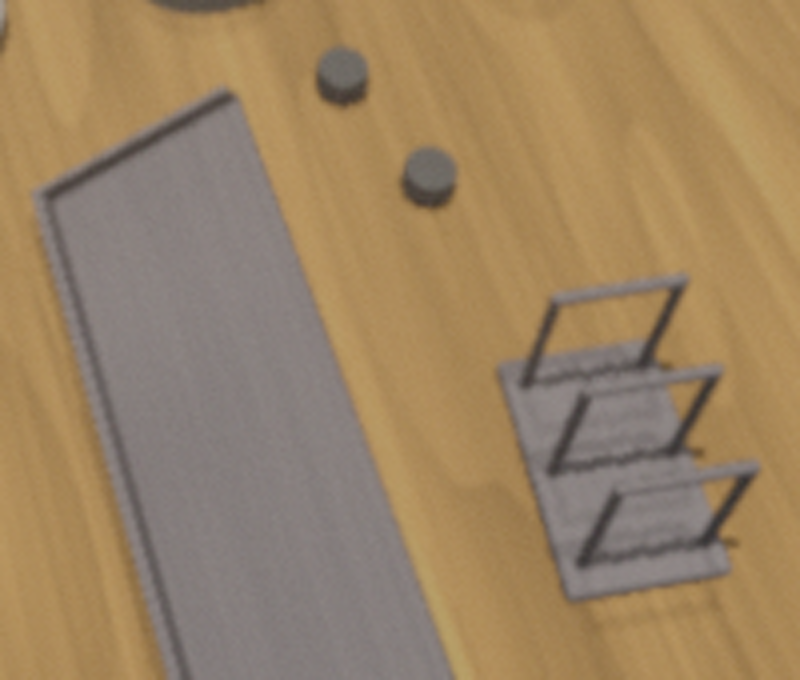

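```bash
python3 - <<'E'
from h import *
t=get_image("top");s=get_image("side")
def P(n,im,pts,z): print(n,plane(im,pts,z).round(4).tolist())
A=lambda x,y:(170+(x-1.5)/4,90+(y-1.5)/4)
B=lambda x,y:(330+(x-2)/5,120+(y-2)/5)
C=lambda x,y:(190+(x-1.5)/4,130+(y-1.5)/4)
D=lambda x,y:(260+(x-1.5)/4,250+(y-1.5)/4)
P("caps top",t,[A(655,300),A(750,272)],.02)
P("caps side",s,[D(342,68),D(429,168)],.02)
# circle fits by mask
for im,n,win,z in((t,"top",(425,270,155,155),.06),):
    pass
P("caddy top l,r,t,b",t,[A(431,350),A(574,350),A(502,278),A(502,420)],.06)
P("caddy side l,r,t,b",s,[C(389,360),C(572,360),C(481,290),C(481,428)],.06)
P("lid top lrtb",t,[A(445,587),A(584,587),A(515,516),A(515,658)],.018)
P("lid side lrtb",s,[C(100,492),C(285,492),C(192,416),C(192,570)],.018)
P("grip top corners",t,[A(540,555),A(551,576),A(492,613),A(479,590)],.048)
P("grip side corners",s,[C(172,428),C(230,482),C(205,498),C(150,446)],.048)
P("notch top",t,[A(490,290),A(445,378),A(562,362)],.056)
P("notch side",s,[C(412,350),C(550,345)],.05)
# ramp corners: lip top edges & upper
P("ramp lip outer bottom corners",t,[B(80,528),B(608,540)],.036)
P("ramp upper corners",t,[B(88,335),B(640,350)],.082)
P("ramp upper side",s,[D(230,93)],.092);P("lip side",s,[D(38,195)],.036)
P("tray",t,[A(60,312),A(338,312),A(60,615),A(338,615)],.008)
for c in [[(108,328),(167,333),(152,446),(97,438)],[(240,341),(297,341),(301,450),(246,454)],[(102,483),(158,482),(156,597),(102,595)],[(247,487),(303,485),(299,602),(245,600)]]:
    p=plane(t,[A(*q) for q in c],.026);m=p.mean(0)
    P("dish",t,[A(*q) for q in c],.026);d=(p[0]+p[1]-p[2]-p[3]);print(m.round(4),np.degrees(np.arctan2(d[1],d[0])),np.linalg.norm(d)/2)
E
```

```text
caps top [[0.6476, -0.0683, 0.02], [0.6708, -0.1397, 0.02]]
caps side [[0.6473, -0.0677, 0.02], [0.67, -0.1388, 0.02]]
caddy top l,r,t,b [[0.5998, 0.0985, 0.06], [0.6022, -0.0055, 0.06], [0.6541, 0.048, 0.06], [0.5498, 0.0458, 0.06]]
caddy side l,r,t,b [[0.5522, 0.0623, 0.06], [0.6509, 0.0342, 0.06], [0.6172, 0.0977, 0.06], [0.5878, 0.0027, 0.06]]
lid top lrtb [[0.4288, 0.0844, 0.018], [0.4312, -0.0187, 0.018], [0.4828, 0.0336, 0.018], [0.3777, 0.0314, 0.018]]
lid side lrtb [[0.3796, 0.0477, 0.018], [0.4797, 0.0196, 0.018], [0.4404, 0.086, 0.018], [0.4189, -0.0168, 0.018]]
grip top corners [[0.4531, 0.0158, 0.048], [0.4381, 0.0075, 0.048], [0.4103, 0.0497, 0.048], [0.4267, 0.0595, 0.048]]
grip side corners [[0.4258, 0.0579, 0.048], [0.449, 0.0134, 0.048], [0.4337, 0.0067, 0.048], [0.4117, 0.049, 0.048]]
notch top [[0.6457, 0.0565, 0.056], [0.58, 0.0878, 0.056], [0.5938, 0.0028, 0.056]]
notch side [[0.5688, 0.0735, 0.05], [0.6456, 0.0555, 0.05]]
ramp lip outer bottom corners [[0.4656, -0.1049, 0.036], [0.4655, -0.4181, 0.036]]
ramp upper corners [[0.5739, -0.1021, 0.082], [0.5731, -0.
[... 165 characters left out ...]
0.008], [0.4063, 0.1638, 0.008]]
dish [[0.6159, 0.3411, 0.026], [0.6131, 0.2967, 0.026], [0.528, 0.3046, 0.026], [0.533, 0.3459, 0.026]]
[0.5725 0.3221 0.026 ] -4.326570936636517 0.0842141246839749
dish [[0.6083, 0.2418, 0.026], [0.6093, 0.1992, 0.026], [0.5276, 0.1937, 0.026], [0.5237, 0.2345, 0.026]]
[0.5672 0.2173 0.026 ] 4.45080294976529 0.08336926272959219
dish [[0.4996, 0.3408, 0.026], [0.5013, 0.2991, 0.026], [0.4162, 0.2974, 0.026], [0.4167, 0.3375, 0.026]]
[0.4584 0.3187 0.026 ] 1.7114574900928128 0.08403440578319155
dish [[0.4991, 0.2329, 0.026], [0.5016, 0.1914, 0.026], [0.4151, 0.1917, 0.026], [0.4156, 0.2316, 0.026]]
[0.4579 0.2119 0.026 ] 0.33211423076479063 0.08502422286468118
```

```bash
python3 - <<'E'
from h import *
t=get_image("top");s=get_image("side")
def P(n,im,pts,z): print(n,plane(im,pts,z).round(4).tolist())
A=lambda x,y:(170+(x-1.5)/4,90+(y-1.5)/4)
B=lambda x,y:(330+(x-2)/5,120+(y-2)/5)
P("flask cap",t,[A(548,43)],.216);P("flask base near",t,[A(533,173)],0)
P("saucer",t,[A(301,180)],.026)
P("rack base",t,[B(322,78),B(312,205),B(500,228)],.003)
P("ramp lip inner line",t,[B(95,517),B(350,522),B(600,528)],.026)
P("cheek inner top",t,[B(97,345),B(97,510),B(630,360),B(600,525)],.03)
E
```

```text
flask cap [[0.7811, 0.0246, 0.216]]
flask base near [[0.7478, 0.0245, 0.0]]
saucer [[0.7319, 0.2002, 0.026]]
rack base [[0.747, -0.2557, 0.003], [0.6676, -0.2494, 0.003], [0.6564, -0.3653, 0.003]]
ramp lip inner line [[0.4728, -0.1151, 0.026], [0.4732, -0.2669, 0.026], [0.473, -0.417, 0.026]]
cheek inner top [[0.5749, -0.1147, 0.03], [0.4768, -0.1157, 0.03], [0.5736, -0.4347, 0.03], [0.4745, -0.4156, 0.03]]
```

```bash
python3 -m handwheel '[{"xyz":[2.2,-3.3,0],"angular":[0,0,-3.7]},{"xyz":[2.2,-3.3,0],"angular":[0,0,-3.7]},{"xyz":[2.2,-3.3,0],"angular":[0,0,-3.7]},{"xyz":[2.2,-3.3,0],"angular":[0,0,-3.7]},{"xyz":[2.2,-3.3,0],"angular":[0,0,-3.7]}]' 6; python3 -c "from h import *;tool()"
```

```text
time: 0.82
position: [0.2764, 0.4627, 0.192]
tool_rot: [-0.761, 1.435, 0.771]
ft_force: [1.3, 0.0, -0.6]
grip_width: 0.731
t 0.82 pos [0.2764 0.4627 0.192 ] x [-0.006  0.004 -1.   ] z [0.555 0.832 0.   ] jawyaw 56.3 w 6.36 F [ 1.3  0.  -0.6]
```

```bash
for i in 1 2 3; do python3 -m handwheel '[{"xyz":[2.3,-3.3,0],"angular":[0,0,-3.6]},{"xyz":[2.3,-3.3,0],"angular":[0,0,-3.6]},{"xyz":[2.3,-3.3,0],"angular":[0,0,-3.6]},{"xyz":[2.3,-3.3,0],"angular":[0,0,-3.6]},{"xyz":[2.3,-3.3,0],"angular":[0,0,-3.6]}]' >/dev/null; done;  python3 - <<'E'
from h import *
tool()
t=get_image("top");cv2.imwrite("pics/t1.png",t["pixels"])
E
```

```text
t 2.07 pos [ 0.6301 -0.0531  0.198 ] x [ 0.016  0.013 -1.   ] z [ 1.    -0.005  0.016] jawyaw -0.3 w 6.01 F [ 0.4  0.4 -0. ]
```

View pics/t1.png

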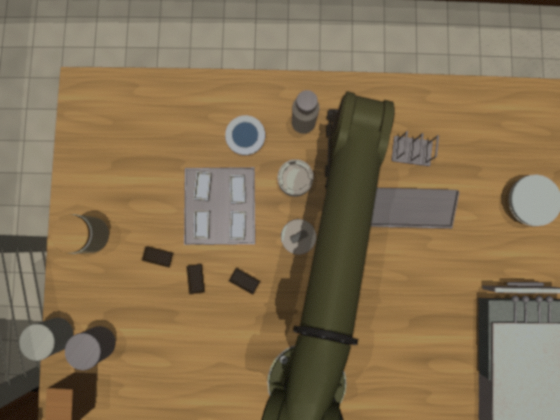

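```bash
python3 -m handwheel '[{"xyz":[1.7,-1.5,-2],"angular":[-0.7,0.9,0]},{"xyz":[0,0,-4]},{"xyz":[0,0,-3]},{"xyz":[0,0,0]}]'; python3 - <<'E'
from h import *
tool()
t=get_image("side");cv2.imwrite("pics/s2.png",t["pixels"]); crop(t,260,190,200,150,4,"pics/s2c.png")
E
```

```text
t 2.12 pos [ 0.6329 -0.0634  0.1972] x [ 0.018  0.004 -1.   ] z [ 1.    -0.017  0.018] jawyaw -1.0 w 6.0 F [ 3.5 -6.6  1.6]schema error: expected keys xyz, angular
```

View pics/s2c.png

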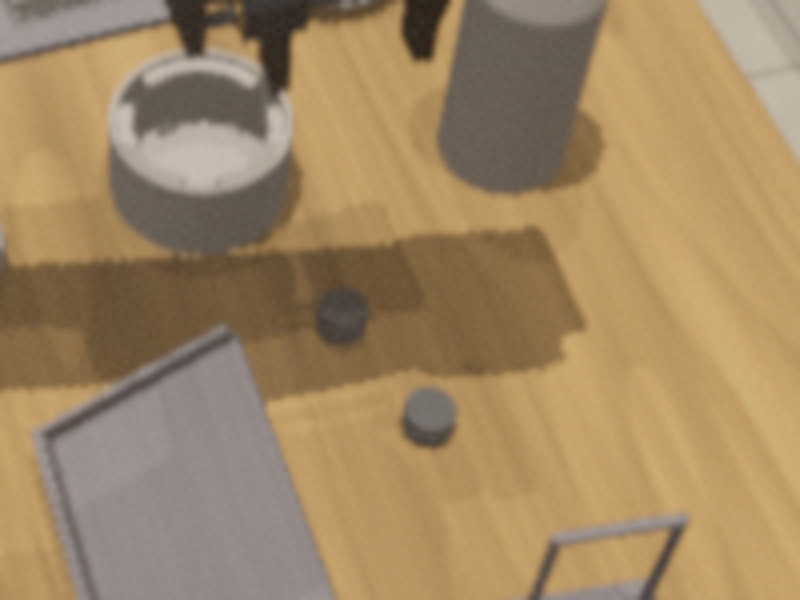

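```bash
python3 -m handwheel '[{"xyz":[1.5,-0.5,-2],"angular":[-0.3,1,1]},{"xyz":[0,0,-4],"angular":[0,0,0]},{"xyz":[0,0,-4],"angular":[0,0,0]},{"xyz":[0,0,0],"angular":[0,0,0]}]'; python3 -c "
from h import *
tool()"
```

```text
time: 2.5
position: [0.6488, -0.0685, 0.0969]
tool_rot: [-0.001, 1.567, 0.001]
ft_force: [-2.0, 0.9, -1.2]
grip_width: 0.684
t 2.5 pos [ 0.6488 -0.0685  0.0969] x [ 0.004 -0.    -1.   ] z [1.    0.001 0.004] jawyaw 0.1 w 5.95 F [-2.   0.9 -1.2]
```

```bash
python3 -m handwheel '[{"xyz":[-0.1,0,-3],"angular":[0,0,0]},{"xyz":[0,0,-3],"angular":[0,0,0]},{"xyz":[0,0,-2],"angular":[0,0,0]},{"xyz":[0,0,-1],"angular":[0,0,0]},{"xyz":[0,0,0],"angular":[0,0,0]}]' - 12; python3 -c "
from h import *
tool()"
```

```text
time: 2.92
position: [0.6499, -0.0651, 0.0105]
tool_rot: [-0.003, 1.562, 0.006]
ft_force: [-0.6, -0.2, 0.4]
grip_width: 0.691
t 2.92 pos [ 0.6499 -0.0651  0.0105] x [ 0.009  0.002 -1.   ] z [1.    0.006 0.009] jawyaw 0.3 w 6.01 F [-0.6 -0.2  0.4]
```

```bash
python3 -m handwheel '[{"xyz":[-0.2,-0.3,-0.3],"angular":[0,0.5,0]},{"xyz":[0,0,0],"angular":[0,0,0]}]' ; python3 -m handwheel '[{"xyz":[0,0,0],"angular":[0,0,0]},{"xyz":[0,0,0],"angular":[0,0,0]},{"xyz":[0,0,0],"angular":[0,0,0]},{"xyz":[0,0,0],"angular":[0,0,0]},{"xyz":[0,0,0],"angular":[0,0,0]}]' 0 12;  python3 -c "
from h import *
tool()"
```

```text
time: 3.08
position: [0.6494, -0.0675, 0.0105]
tool_rot: [-0.004, 1.569, 0.008]
ft_force: [1.1, -0.3, 0.6]
grip_width: 0.689
time: 3.5
position: [0.654, -0.0679, 0.0173]
tool_rot: [-0.003, 1.559, 0.008]
ft_force: [0.5, 0.5, -0.2]
grip_width: 0.394
t 3.5 pos [ 0.654  -0.0679  0.0173] x [ 0.012  0.003 -1.   ] z [1.    0.007 0.012] jawyaw 0.4 w 3.43 F [ 0.5  0.5 -0.2]
```

```bash
python3 -m handwheel '[{"xyz":[-0.3,0,-0.9],"angular":[0,0.5,0]},{"xyz":[0,0,-0.2],"angular":[0,0,0]},{"xyz":[0,0,-0.1],"angular":[0,0,0]},{"xyz":[0,0,-0.1],"angular":[0,0,0]}]' ;  python3 -c "
from h import *
for i in range(3):tool();get_image('top')"
```

```text
time: 3.83
position: [0.6509, -0.0679, 0.0035]
tool_rot: [-0.003, 1.568, 0.008]
ft_force: [0.1, 0.3, 0.1]
grip_width: 0.092
t 3.83 pos [ 0.6509 -0.0679  0.0035] x [ 0.003  0.003 -1.   ] z [1.    0.007 0.003] jawyaw 0.4 w 0.8 F [0.1 0.3 0.1]
t 3.88 pos [ 0.6508 -0.0679  0.0033] x [ 0.003  0.003 -1.   ] z [1.    0.007 0.003] jawyaw 0.4 w 0.52 F [-0.4  0.5 -0.6]
t 3.93 pos [ 0.6509 -0.0679  0.0035] x [ 0.003  0.003 -1.   ] z [1.    0.007 0.003] jawyaw 0.4 w 0.3 F [ 0.4 -0.9 -0.5]
```

```bash
python3 - <<'E'
from h import *
t=get_image("side"); crop(t,260,190,200,150,4,"pics/s3c.png")
E
```

```text
(no output)
```

View pics/s3c.png

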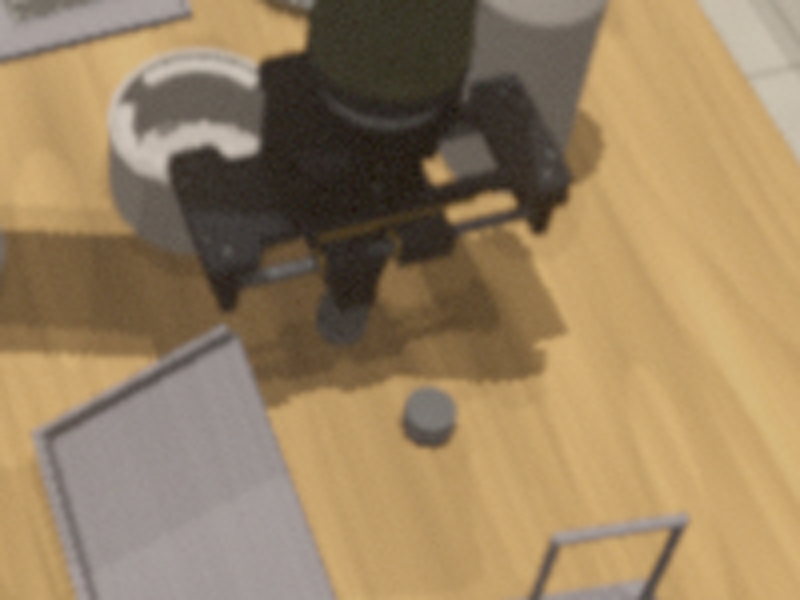

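```bash
python3 - <<'E'
from h import *
t=get_image("side")
s,M=tool()
for p in [s["position"],[.6475,-.068,.02],[.651,-.068,.02],[.651,-.068,.03]]:
  q=proj(t,p)[0]; print(p,q,(q-[260,190])*4+1.5)
print(s["ft_force"],s["grip_width"],s["joint_positions"])
E
```

```text
t 4.08 pos [ 0.6514 -0.068   0.0042] x [ 0.004  0.003 -1.   ] z [1.    0.007 0.004] jawyaw 0.4 w 0.09 F [-0.7 -0.3 -0.6]
[ 0.65143077 -0.06799591  0.00421711] [346.32369607 270.25170563] [346.79478429 322.50682254]
[0.6475, -0.068, 0.02] [345.24735023 266.71774364] [342.48940092 308.37097455]
[0.651, -0.068, 0.02] [346.76581994 266.34908066] [348.56327978 306.89632262]
[0.651, -0.068, 0.03] [347.16988282 263.79882334] [350.17953127 296.69529334]
[-0.74368176 -0.29657129 -0.60140984] 0.010433826399608472 [-0.37273917  0.52943773  0.57107303  1.65726603 -0.32518319  1.04647243
  0.30682541]
```

```bash
python3 - <<'E'
from h import *
t=get_image("side"); c=t["pixels"][230:300,310:400].astype(float); c=np.clip(255*(c/150)**.6,0,255).astype(np.uint8)
cv2.imwrite("pics/s4c.png",cv2.resize(c,None,fx=8,fy=8,interpolation=cv2.INTER_CUBIC))
E
```

```text
(no output)
```

View pics/s4c.png

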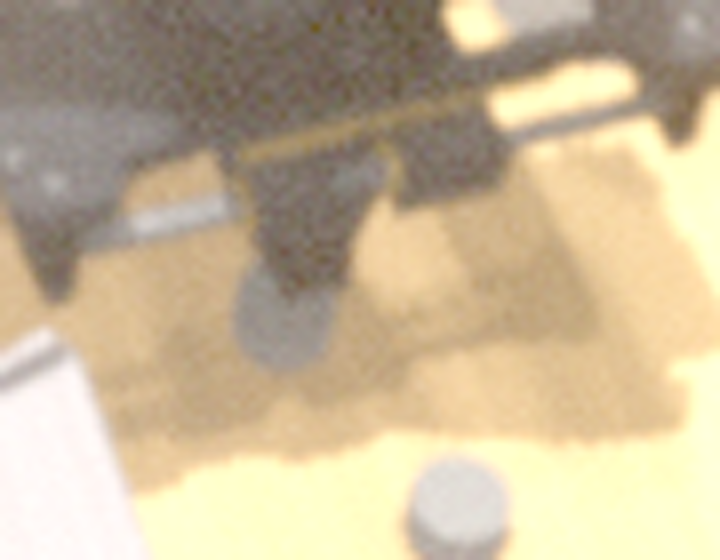

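```bash
python3 - <<'E'
from h import *
t=get_image("side")
o,d=ray(t,[(348.7,266)]);d=d[0]
for y in(-.0775,-.0675,-.058): print(o+d*(y-o[1])/d[1])
s,M=tool()
E
```

```text
[ 0.65050515 -0.0775      0.03551056]
[ 0.65577493 -0.0675      0.01866144]
[ 0.66078121 -0.058       0.00265478]
t 4.18 pos [ 0.6516 -0.068   0.0044] x [ 0.005  0.003 -1.   ] z [1.    0.007 0.005] jawyaw 0.4 w 0.03 F [0.8 0.4 0.4]
```

```bash
python3 - <<'E'
from h import *
t=get_image("side")
for p in [(.603,-.063,.197),(.663,-.063,.197),(.633,-.063,.197)]:
  q=proj(t,p)[0]; print(p,q,(q-[260,190])*4+1.5)
E
```

```text
(0.603, -0.063, 0.197) [329.98109021 218.25610605] [281.42436084 114.52442422]
(0.663, -0.063, 0.197) [359.8798876  211.54130427] [401.01955041  87.66521707]
(0.633, -0.063, 0.197) [345.01385264 214.88097157] [341.55541054 101.02388629]
```

View pics/s2.png

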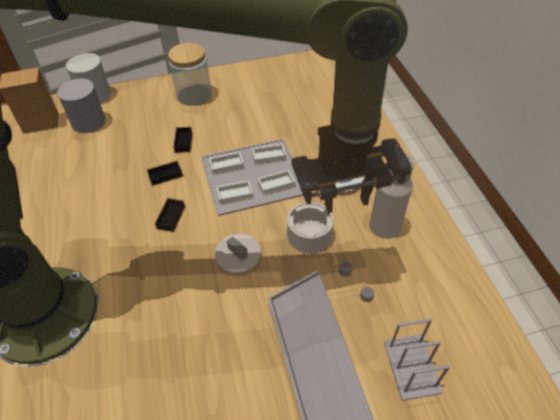

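```bash
python3 -m handwheel '[{"xyz":[0,0,3],"angular":[0,0.2,0]},{"xyz":[-2,0,0],"angular":[0,0,0]},{"xyz":[-2,0,0],"angular":[0,0,0]},{"xyz":[0,0,-2],"angular":[0,0,0]},{"xyz":[0,0,0],"angular":[0,0,0]}]';  python3 -c "
from h import *
tool()
t=get_image('side'); crop(t,310,230,90,70,8,'pics/s5c.png')
t=get_image('top'); cv2.imwrite('pics/t5.png',t['pixels'])"
```

```text
time: 4.65
position: [0.6115, -0.0678, 0.0162]
tool_rot: [-0.003, 1.567, 0.009]
ft_force: [-1.1, 0.1, -0.3]
grip_width: 0.004
t 4.65 pos [ 0.6115 -0.0678  0.0162] x [ 0.004  0.003 -1.   ] z [1.    0.008 0.004] jawyaw 0.4 w 0.04 F [-1.1  0.1 -0.3]
```

View pics/s5c.png

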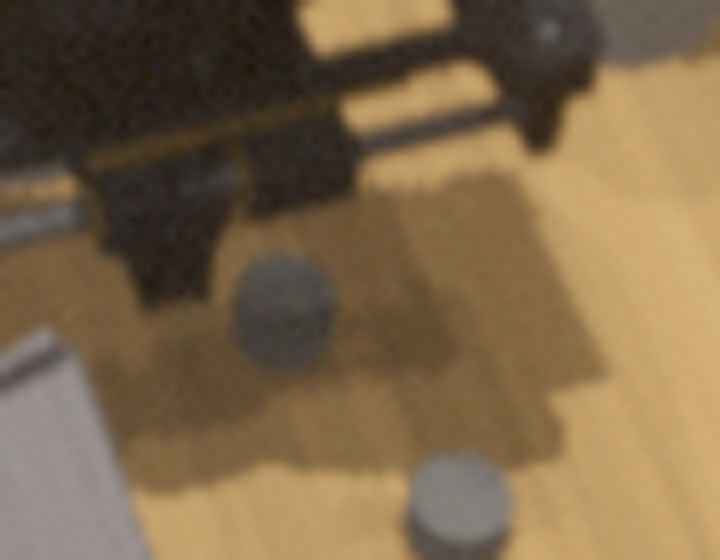

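View pics/t5.png

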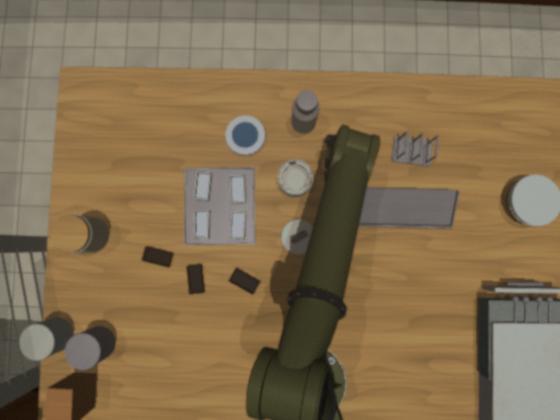

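```bash
python3 - <<'E'
from h import *
t=get_image("top");s=get_image("side")
for z in(.016,.1,.2,.3,.4): print(z,proj(t,(.6115,-.068,z)),proj(s,(.6115,-.068,z)))
for y in (-.0773,-.067,-.058,-.048):
  o,d=ray(s,[(331.8,267.8)]);d=d[0]; print(o+d*(y-o[1])/d[1])
tool()
E
python3 -m handwheel '[{"xyz":[0,0,-0.8],"angular":[0,0,0]},{"xyz":[0,0,-0.4],"angular":[0,0,0]},{"xyz":[0,0,-0.3],"angular":[0,0,0]}]'
```

```text
0.016 [[332.97679214 176.71180294]] [[329.42040796 271.53200991]]
0.1 [[336.18674943 172.32566348]] [[331.87556203 249.13485343]]
0.2 [[340.59110075 166.30641982]] [[335.23657514 218.28155319]]
0.3 [[345.79132522 159.19789958]] [[339.18822698 181.71646879]]
0.4 [[352.02370281 150.67618509]] [[343.89088143 137.78148693]]
[ 0.61187624 -0.0773      0.04435276]
[ 0.61653407 -0.067       0.02718065]
[ 0.62060402 -0.058       0.01217589]
[ 0.62512619 -0.048      -0.00449606]
t 4.85 pos [ 0.6154 -0.0689  0.0197] x [ 0.01   0.002 -1.   ] z [1.    0.007 0.01 ] jawyaw 0.4 w 0.02 F [0.6 0.2 0.3]
time: 5.1
position: [0.6182, -0.069, 0.0057]
tool_rot: [-0.005, 1.557, 0.007]
ft_force: [0.2, 0.4, -0.3]
grip_width: 0.006
```

```bash
for i in 1 2 3 4; do python3 -m handwheel '[{"xyz":[-0.15,0,-0.5],"angular":[0,0.2,0]},{"xyz":[0,0,-0.2],"angular":[0,0,0]}]' | egrep 'pos|ft_'; done
```

```text
position: [0.6165, -0.0691, -0.0025]
ft_force: [-0.0, 0.2, -0.0]
position: [0.6146, -0.069, -0.0107]
ft_force: [-0.7, 0.5, -0.3]
position: [0.6126, -0.0691, -0.0188]
ft_force: [-0.5, -0.0, -0.8]
position: [0.6109, -0.0691, -0.0265]
ft_force: [-1.0, -0.4, 2.6]
```

```bash
python3 -m handwheel '[{"xyz":[0,0,-0.2],"angular":[0,0,0]},{"xyz":[0,0,-0.1],"angular":[0,0,0]}]' | egrep 'pos|ft_'; python3 -c "
from h import *
tool()
t=get_image('side'); crop(t,310,230,90,70,8,'pics/s6c.png')
print(proj(t,[(.611,-.0786,0),(.611,-.069,0)]))"
```

```text
position: [0.6109, -0.0692, -0.0272]
ft_force: [-2.4, 0.8, 7.4]
t 5.93 pos [ 0.6109 -0.0692 -0.0272] x [-0.005  0.002 -1.   ] z [ 1.     0.007 -0.005] jawyaw 0.4 w 0.04 F [-2.4  0.8  7.4]
[[330.32142886 279.52389149]
 [328.91493749 275.9122886 ]]
```

View pics/s6c.png

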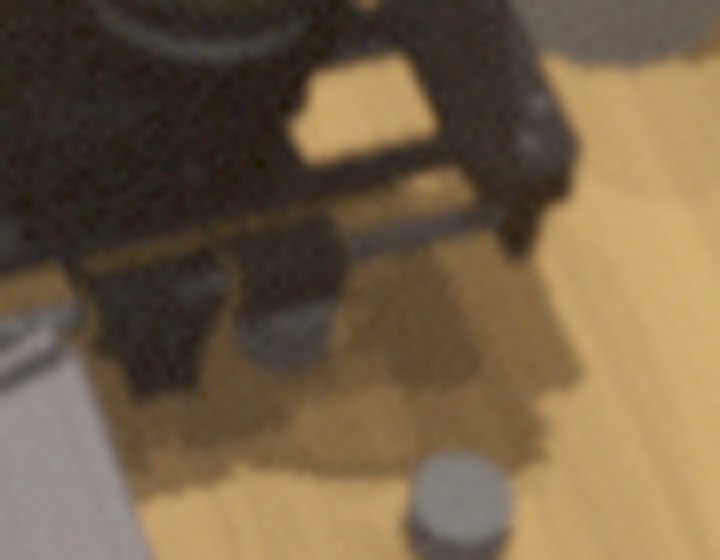

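```bash
sed -i 's/print("t",round(s\["time"\],2),"pos",s\["position"\].round(4)/p=s["position"]-M[:,0]*0.0267; print("t",round(s["time"],2),"tip",p.round(4)/' h.py
python3 -m handwheel '[{"xyz":[0,0,3],"angular":[0,0,0]},{"xyz":[2,0.1,1.5],"angular":[0,-0.2,0]},{"xyz":[1.7,0,0],"angular":[0,0,0]},{"xyz":[0,0,0],"angular":[0,0,0]},{"xyz":[0,0,0],"angular":[0,0,0]}]' 6;  python3 -c "
from h import *
tool()"
```

```text
time: 6.4
position: [0.648, -0.0682, 0.0199]
tool_rot: [-0.003, 1.573, 0.008]
ft_force: [-0.8, -0.8, -0.8]
grip_width: 0.301
t 6.4 tip [ 0.6481 -0.0683  0.0466] x [-0.002  0.003 -1.   ] z [ 1.     0.007 -0.002] jawyaw 0.4 w 2.62 F [-0.8 -0.8 -0.8]
```

```bash
python3 -m handwheel '[{"xyz":[0,0,0],"angular":[0,0,0]},{"xyz":[0,0,0],"angular":[0,0,0]},{"xyz":[0,0,0],"angular":[0,0,0]},{"xyz":[0,0,0],"angular":[0,0,0]},{"xyz":[0,0,0],"angular":[0,0,0]}]' 6 12;  python3 -c "
from h import *
tool()"
```

```text
time: 6.82
position: [0.6438, -0.0684, 0.0175]
tool_rot: [-0.002, 1.578, 0.007]
ft_force: [-0.8, 0.6, -0.0]
grip_width: 0.651
t 6.82 tip [ 0.644  -0.0685  0.0442] x [-0.008  0.004 -1.   ] z [ 1.     0.006 -0.008] jawyaw 0.3 w 5.66 F [-0.8  0.6 -0. ]
```

```bash
python3 -m handwheel '[{"xyz":[0.3,0,-2],"angular":[0,-0.4,0]},{"xyz":[0,0,-1.5],"angular":[0,0,0]},{"xyz":[0,0,-0.5],"angular":[0,0,0]}]';  python3 -c "
from h import *
tool()"
```

```text
time: 7.07
position: [0.6478, -0.0657, -0.0222]
tool_rot: [0.002, 1.568, 0.01]
ft_force: [-0.1, 0.7, 0.5]
grip_width: 0.685
t 7.07 tip [ 0.6477 -0.0659  0.0045] x [ 0.002  0.008 -1.   ] z [1.    0.005 0.002] jawyaw 0.3 w 5.96 F [-0.1  0.7  0.5]
```

```bash
python3 -m handwheel '[{"xyz":[0,-0.2,0],"angular":[0,0,0]},{"xyz":[0,0,0],"angular":[0,0,0]},{"xyz":[0,0,-0.1],"angular":[0,0,0]},{"xyz":[0,0,-0.1],"angular":[0,0,0]},{"xyz":[0,0,-0.1],"angular":[0,0,0]}]' 1.5 12;  python3 -m handwheel '[{"xyz":[0,0,0],"angular":[0,0,0]},{"xyz":[0,0,0],"angular":[0,0,0]}]'; python3 -c "
from h import *
tool()"
```

```text
time: 7.48
position: [0.6464, -0.0662, -0.0264]
tool_rot: [0.003, 1.572, 0.012]
ft_force: [-0.3, 0.8, 0.9]
grip_width: 0.397
time: 7.65
position: [0.6467, -0.0662, -0.0261]
tool_rot: [0.003, 1.571, 0.012]
ft_force: [-0.1, 1.4, -1.7]
grip_width: 0.318
t 7.65 tip [ 6.467e-01 -6.650e-02  6.000e-04] x [-0.    0.01 -1.  ] z [ 1.     0.005 -0.   ] jawyaw 0.3 w 2.77 F [-0.1  1.4 -1.7]
```

```bash
python3 -m handwheel '[{"xyz":[0,0,1],"angular":[0,0,0]},{"xyz":[0,0,3],"angular":[0,0,0]},{"xyz":[0,0,3.5],"angular":[0,0,0]},{"xyz":[-1,2,3],"angular":[0,0,0]},{"xyz":[-1,3,0],"angular":[0,0,0]}]';  python3 -m handwheel '[{"xyz":[-1.2,3,0],"angular":[0,0,0]},{"xyz":[-1.1,3,0],"angular":[0,0,0]},{"xyz":[0,0,0],"angular":[0,0,0]}]'; python3 -c "
from h import *
tool()
t=get_image('side'); crop(t,230,130,190,140,4,'pics/s7c.png')"
```

```text
time: 8.07
position: [0.6245, -0.0288, 0.0839]
tool_rot: [0.005, 1.573, -0.007]
ft_force: [0.7, 0.1, -0.6]
grip_width: 0.317
time: 8.32
position: [0.6023, 0.0361, 0.0903]
tool_rot: [0.007, 1.565, -0.003]
ft_force: [-0.2, 1.4, -0.8]
grip_width: 0.316
t 8.32 tip [0.6022 0.036  0.117 ] x [ 0.006  0.002 -1.   ] z [ 1.    -0.006  0.006] jawyaw -0.4 w 2.75 F [-0.2  1.4 -0.8]
```

View pics/s7c.png

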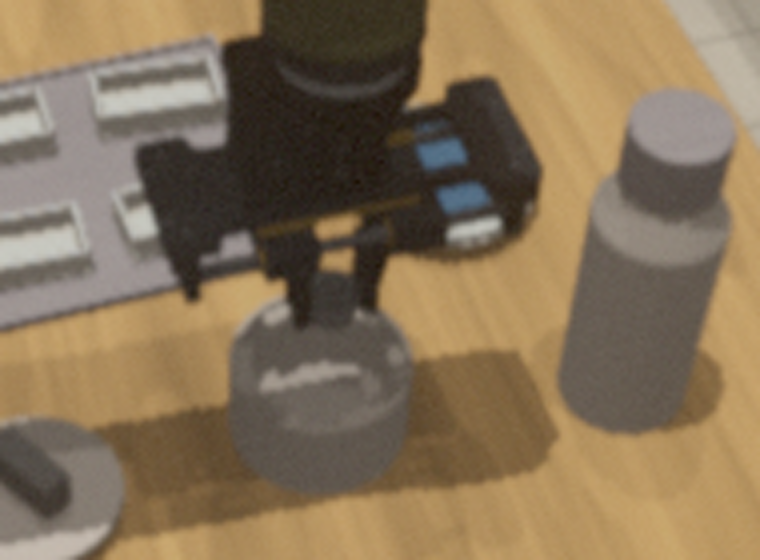

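```bash
python3 -m handwheel '[{"xyz":[0,1,-2],"angular":[0,0,0]},{"xyz":[0,0,-2.5],"angular":[0,0,0]},{"xyz":[0,0,-2],"angular":[0,0,0]},{"xyz":[0,0,0],"angular":[0,0,0]}]';  python3 -c "
from h import *
tool()"
```

```text
time: 8.7
position: [0.6077, 0.0374, 0.0298]
tool_rot: [0.006, 1.552, -0.01]
ft_force: [-0.9, 0.1, -0.8]
grip_width: 0.315
t 8.7 tip [0.6072 0.0375 0.0565] x [ 0.018 -0.003 -1.   ] z [ 1.    -0.01   0.018] jawyaw -0.6 w 2.74 F [-0.9  0.1 -0.8]
```

```bash
python3 -m handwheel '[{"xyz":[-0.5,1,-0.8],"angular":[0,1,0.5]},{"xyz":[0,0,-0.2],"angular":[0,0,0]},{"xyz":[0,0,0],"angular":[0,0,0]}]';  python3 -c "
from h import *
tool()"
```

```text
time: 8.95
position: [0.6038, 0.0439, 0.0213]
tool_rot: [-0.0, 1.57, -0.009]
ft_force: [0.8, 0.1, 0.0]
grip_width: 0.318
t 8.95 tip [0.6038 0.044  0.048 ] x [ 0.001 -0.006 -1.   ] z [ 1.    -0.005  0.001] jawyaw -0.3 w 2.76 F [0.8 0.1 0. ]
```

Release here (tips inside the mouth), then rise and go to capsule1.

```bash
python3 -m handwheel '[{"xyz":[0,0.1,0],"angular":[0,0,0]},{"xyz":[0,0,0],"angular":[0,0,0]},{"xyz":[0,0,0],"angular":[0,0,0]},{"xyz":[0,0,0],"angular":[0,0,0]}]' 3.8 12; python3 -m handwheel '[{"xyz":[0,0,3],"angular":[0,0,0]},{"xyz":[0,0,3.5],"angular":[0,0,0]},{"xyz":[1,-2,2],"angular":[0,0,0]},{"xyz":[1.2,-3.5,0],"angular":[0,0,0]},{"xyz":[1.2,-3.5,0],"angular":[0,0,0]}]' 6;python3 -m handwheel '[{"xyz":[1.2,-3.5,0],"angular":[0,0,0]},{"xyz":[1.2,-3.5,0],"angular":[0,0,0]},{"xyz":[0,-2.5,-1],"angular":[0,0,0]},{"xyz":[0,0,0],"angular":[0,0,0]}]'; python3 -c "
from h import *
tool()
t=get_image('side'); crop(t,270,150,190,150,4,'pics/s8c.png')
t=get_image('top'); crop(t,250,130,150,80,5,'pics/t8c.png')"
```

```text
time: 9.28
position: [0.6064, 0.0444, 0.0244]
tool_rot: [0.0, 1.565, -0.009]
ft_force: [-0.3, 0.0, 0.2]
grip_width: 0.424
time: 9.7
position: [0.639, -0.0356, 0.1139]
tool_rot: [-0.008, 1.567, 0.01]
ft_force: [0.3, 0.2, 0.3]
grip_width: 0.666
time: 10.03
position: [0.6667, -0.1443, 0.1087]
tool_rot: [-0.009, 1.557, 0.001]
ft_force: [-1.1, 0.0, 0.8]
grip_width: 0.689
t 10.03 tip [ 0.6663 -0.1441  0.1354] x [ 0.013 -0.005 -1.   ] z [1.    0.007 0.013] jawyaw 0.4 w 5.99 F [-1.1  0.   0.8]
```

View pics/s8c.png

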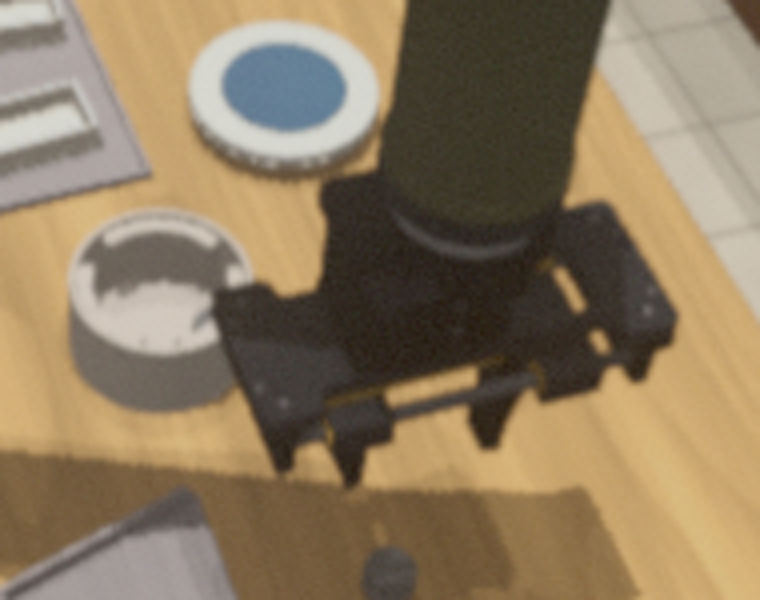

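View pics/t8c.png

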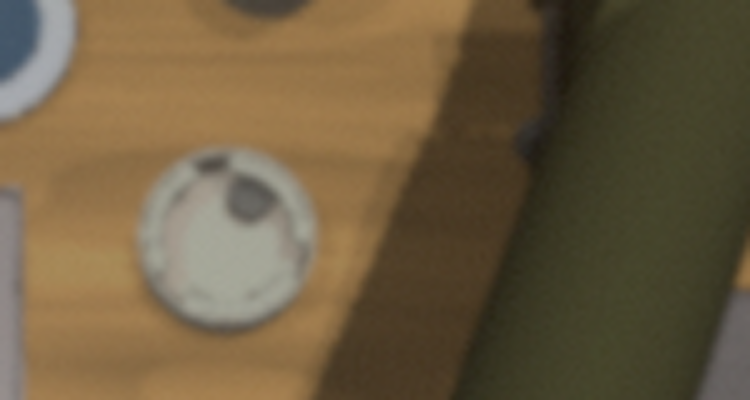

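```bash
python3 -m handwheel '[{"xyz":[0.4,0.5,-3],"angular":[0.3,0.7,0]},{"xyz":[0,0,-4],"angular":[0,0,0]},{"xyz":[0,0,-2],"angular":[0,0,0]},{"xyz":[0,0,0],"angular":[0,0,0]}]';  python3 -c "
from h import *
tool()"
```

```text
time: 10.47
position: [0.6766, -0.1247, 0.0218]
tool_rot: [-0.007, 1.558, 0.023]
ft_force: [-0.4, 0.9, 0.1]
grip_width: 0.693
t 10.47 tip [ 0.6762 -0.125   0.0485] x [ 0.013  0.01  -1.   ] z [1.    0.019 0.013] jawyaw 1.1 w 6.03 F [-0.4  0.9  0.1]
```

```bash
python3 -m handwheel '[{"xyz":[-0.6,-1.5,0],"angular":[-0.6,0.8,-1]},{"xyz":[0,0,0],"angular":[0,0,0]}]';  python3 -c "
from h import *
tool()"
```

```text
time: 10.63
position: [0.6701, -0.1364, 0.0222]
tool_rot: [-0.003, 1.575, 0.005]
ft_force: [-0.4, -1.8, 0.2]
grip_width: 0.689
t 10.63 tip [ 0.6702 -0.1365  0.0489] x [-0.004  0.001 -1.   ] z [ 1.     0.005 -0.004] jawyaw 0.3 w 6.0 F [-0.4 -1.8  0.2]
```

```bash
python3 -m handwheel '[{"xyz":[0,-0.3,-2],"angular":[0,0,0]},{"xyz":[0,0,-1.5],"angular":[0,0,0]},{"xyz":[0,0,-0.8],"angular":[0,0,0]}]';  python3 -c "
from h import *
tool()"
```

```text
time: 10.88
position: [0.6759, -0.1394, -0.014]
tool_rot: [-0.005, 1.562, 0.005]
ft_force: [-0.0, -0.1, 0.4]
grip_width: 0.69
t 10.88 tip [ 0.6757 -0.1394  0.0127] x [ 0.008  0.    -1.   ] z [1.    0.006 0.008] jawyaw 0.4 w 6.0 F [-0.  -0.1  0.4]
```

```bash
python3 -m handwheel '[{"xyz":[-0.6,0,-0.9],"angular":[0,0.4,0]},{"xyz":[0,0,0],"angular":[0,0,0]},{"xyz":[0,0,-0.1],"angular":[0,0,0]},{"xyz":[0,0,-0.1],"angular":[0,0,0]},{"xyz":[0,0,-0.1],"angular":[0,0,0]}]' 1.5 12;  python3 -m handwheel '[{"xyz":[0,0,-0.1],"angular":[0,0,0]},{"xyz":[0,0,0],"angular":[0,0,0]}]'; python3 -c "
from h import *
tool()"
```

```text
time: 11.3
position: [0.6701, -0.1389, -0.0253]
tool_rot: [-0.005, 1.569, 0.006]
ft_force: [-0.5, -0.2, 0.9]
grip_width: 0.396
time: 11.47
position: [0.6708, -0.1389, -0.0256]
tool_rot: [-0.005, 1.567, 0.006]
ft_force: [-0.5, 0.1, -0.4]
grip_width: 0.318
t 11.47 tip [ 0.6707 -0.1389  0.0011] x [ 0.004  0.001 -1.   ] z [1.    0.007 0.004] jawyaw 0.4 w 2.77 F [-0.5  0.1 -0.4]
```

```bash
python3 -m handwheel '[{"xyz":[0,0,2],"angular":[0,0,0]},{"xyz":[0,0,3.5],"angular":[0,0,0]},{"xyz":[0,0,3.5],"angular":[0,0,0]},{"xyz":[-1,2.5,2.5],"angular":[0,0,0]},{"xyz":[-1.3,3.5,0],"angular":[0,0,0]}]';  python3 -m handwheel '[{"xyz":[-1.3,3.5,0],"angular":[0,0,0]},{"xyz":[-1.3,3.5,0],"angular":[0,0,0]},{"xyz":[-1.3,3.5,0],"angular":[0,0,0]},{"xyz":[-1.3,2.5,0],"angular":[0,0,0]},{"xyz":[0,0,0],"angular":[0,0,0]}]'; python3 -c "
from h import *
tool()"
```

```text
time: 11.88
position: [0.6451, -0.0884, 0.0919]
tool_rot: [0.001, 1.571, -0.01]
ft_force: [0.6, 0.5, 0.4]
grip_width: 0.315
time: 12.3
position: [0.5911, 0.0532, 0.097]
tool_rot: [0.003, 1.563, -0.003]
ft_force: [0.0, 0.7, -1.1]
grip_width: 0.318
t 12.3 tip [0.5909 0.0532 0.1237] x [ 0.008  0.    -1.   ] z [ 1.    -0.003  0.008] jawyaw -0.2 w 2.77 F [ 0.   0.7 -1.1]
```

```bash
python3 -m handwheel '[{"xyz":[0.2,-0.7,-2],"angular":[0,0.5,0]},{"xyz":[0,-0.2,-3],"angular":[0,0,0]},{"xyz":[0,0,-1.5],"angular":[0,0,0]},{"xyz":[0,0,0],"angular":[0,0,0]}]';  python3 -c "
from h import *
tool()"
```

```text
time: 12.63
position: [0.5952, 0.049, 0.0338]
tool_rot: [-0.001, 1.564, 0.008]
ft_force: [-0.7, 0.5, -0.5]
grip_width: 0.315
t 12.63 tip [0.595  0.0489 0.0605] x [ 0.007  0.005 -1.   ] z [1.    0.005 0.007] jawyaw 0.3 w 2.74 F [-0.7  0.5 -0.5]
```

```bash
python3 -m handwheel '[{"xyz":[0,0,-0.6],"angular":[0,0,0]},{"xyz":[0,0,0],"angular":[0,0,0]},{"xyz":[0,0,0],"angular":[0,0,0]},{"xyz":[0,0,0],"angular":[0,0,0]}]' 3.8 12; python3 -m handwheel '[{"xyz":[0,0,3],"angular":[0,0,0]},{"xyz":[0,0,3.5],"angular":[0,0,0]},{"xyz":[-2.5,0,2],"angular":[0,0,5]},{"xyz":[-3.5,0,0],"angular":[0,0,6]},{"xyz":[-3.5,0,0],"angular":[0,0,6]}]' 6;python3 -m handwheel '[{"xyz":[-3.5,-0.5,0],"angular":[0,0,6]},{"xyz":[-3,-0.5,0],"angular":[0,0,6]},{"xyz":[0,0,0],"angular":[0,0,0]}]'; python3 -c "
from h import *
tool()
t=get_image('side'); crop(t,200,150,190,150,4,'pics/s9c.png')
t=get_image('top'); crop(t,250,130,150,120,5,'pics/t9c.png')"
```

```text
time: 12.97
position: [0.5968, 0.0474, 0.0295]
tool_rot: [0.001, 1.562, 0.006]
ft_force: [-0.4, 0.8, 0.4]
grip_width: 0.426
time: 13.38
position: [0.5071, 0.0453, 0.1216]
tool_rot: [-0.24, 1.538, 0.239]
ft_force: [-0.6, -0.2, 0.3]
grip_width: 0.666
time: 13.63
position: [0.4368, 0.0351, 0.1247]
tool_rot: [-0.41, 1.506, 0.42]
ft_force: [-0.4, 0.1, -1.0]
grip_width: 0.689
t 13.63 tip [0.4362 0.0347 0.1514] x [ 0.022  0.013 -1.   ] z [0.862 0.506 0.025] jawyaw 30.4 w 5.99 F [-0.4  0.1 -1. ]
```

View pics/s9c.png

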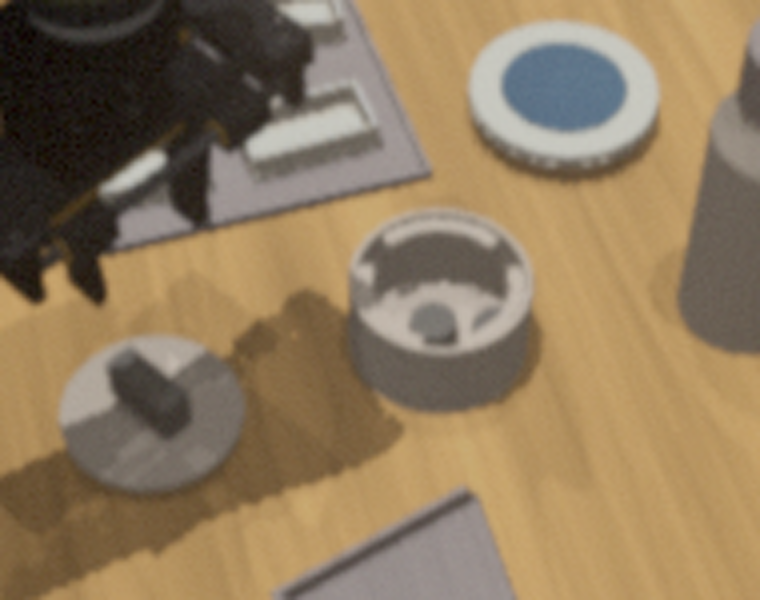

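View pics/t9c.png

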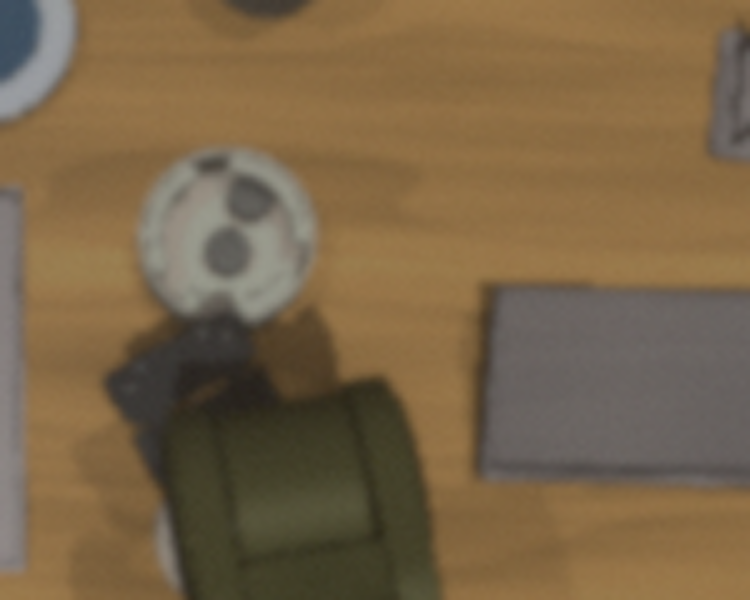

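```bash
python3 -m handwheel '[{"xyz":[-0.4,-0.2,-3],"angular":[-0.7,1.2,0]},{"xyz":[0,0,-3],"angular":[0,0,0]},{"xyz":[0,0,-2],"angular":[0,0,0]},{"xyz":[0,0,0],"angular":[0,0,0]}]';  python3 -c "
from h import *
tool()"
```

```text
time: 14.07
position: [0.4476, 0.0349, 0.0486]
tool_rot: [-0.407, 1.511, 0.403]
ft_force: [-1.3, -0.1, 0.1]
grip_width: 0.693
t 14.07 tip [0.447  0.0349 0.0753] x [ 0.021  0.003 -1.   ] z [0.868 0.496 0.02 ] jawyaw 29.7 w 6.03 F [-1.3 -0.1  0.1]
```

```bash
python3 -m handwheel '[{"xyz":[-1.4,-0.2,0],"angular":[0,1.2,0]},{"xyz":[0,0,0],"angular":[0,0,0]}]';  python3 -c "
from h import *
tool()"
```

```text
time: 14.23
position: [0.4344, 0.032, 0.0492]
tool_rot: [-0.404, 1.535, 0.405]
ft_force: [-0.6, 0.4, 0.0]
grip_width: 0.688
t 14.23 tip [0.4345 0.032  0.0759] x [-0.002 -0.    -1.   ] z [ 0.87   0.493 -0.002] jawyaw 29.6 w 5.99 F [-0.6  0.4  0. ]
```

```bash
python3 -m handwheel '[{"xyz":[-0.4,0.1,-2],"angular":[0,0.3,0]},{"xyz":[-0.3,0,-2],"angular":[0,0.3,0]},{"xyz":[0,0,-0.6],"angular":[0,0,0]}]';  python3 -c "
from h import *
tool()"
```

```text
time: 14.48
position: [0.4339, 0.0343, 0.008]
tool_rot: [-0.4, 1.533, 0.406]
ft_force: [0.1, 0.2, 0.1]
grip_width: 0.69
t 14.48 tip [0.4339 0.0342 0.0347] x [-0.001  0.004 -1.   ] z [0.871 0.492 0.   ] jawyaw 29.5 w 6.0 F [0.1 0.2 0.1]
```

```bash
python3 -m handwheel '[{"xyz":[-0.3,-0.1,-1.1],"angular":[0,0,0]},{"xyz":[0,0,0],"angular":[0,0,0]},{"xyz":[0,0,0],"angular":[0,0,0]},{"xyz":[0,0,0],"angular":[0,0,0]},{"xyz":[0,0,0],"angular":[0,0,0]}]' 1 30; python3 -m handwheel '[{"xyz":[0,0,0],"angular":[0,0,0]},{"xyz":[0,0,0],"angular":[0,0,0]},{"xyz":[0,0,0],"angular":[0,0,0]}]'; python3 -c "
from h import *
tool()"
```

```text
time: 14.9
position: [0.4359, 0.0341, 0.0016]
tool_rot: [-0.399, 1.527, 0.405]
ft_force: [-0.6, -0.4, -1.3]
grip_width: 0.397
time: 15.15
position: [0.4372, 0.0344, 0.0033]
tool_rot: [-0.398, 1.524, 0.405]
ft_force: [-0.9, -0.4, -2.4]
grip_width: 0.23
t 15.15 tip [0.437  0.0342 0.03  ] x [ 0.008  0.006 -1.   ] z [0.871 0.491 0.01 ] jawyaw 29.4 w 2.0 F [-0.9 -0.4 -2.4]
```

```bash
python3 -m handwheel '[{"xyz":[0,0,2],"angular":[0,0,0]},{"xyz":[0,0,3],"angular":[0,0,0]},{"xyz":[0,0,3],"angular":[0,0,0]},{"xyz":[0,0,2],"angular":[0,0,0]},{"xyz":[0,0,0],"angular":[0,0,0]}]' ; python3 -c "
from h import *
tool()
t=get_image('side'); cv2.imwrite('pics/s10.png',t['pixels'])"
```

```text
time: 15.57
position: [0.4335, 0.0332, 0.1054]
tool_rot: [-0.399, 1.531, 0.404]
ft_force: [1.5, -0.9, -1.5]
grip_width: 0.225
t 15.57 tip [0.4334 0.0331 0.1321] x [ 0.002  0.003 -1.   ] z [0.872 0.49  0.003] jawyaw 29.4 w 1.96 F [ 1.5 -0.9 -1.5]
```

View pics/s10.png

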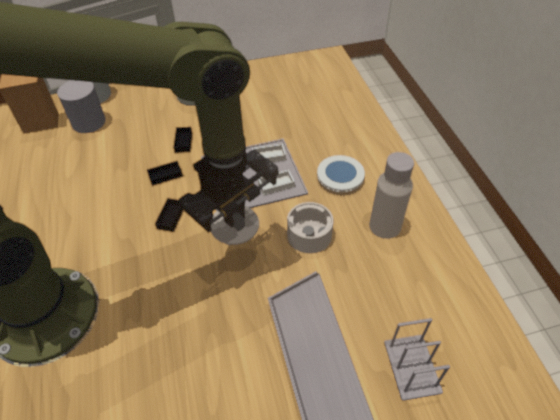

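```bash
python3 -m handwheel '[{"xyz":[3.5,0.3,0],"angular":[0,0,3]},{"xyz":[3.5,0.3,0],"angular":[0,0,4]},{"xyz":[3.5,0.3,0],"angular":[0,0,4]},{"xyz":[3.5,0.3,0],"angular":[0,0,2]},{"xyz":[2.3,0.2,0],"angular":[0,0,0]}]' ;python3 -m handwheel '[{"xyz":[0,0,0],"angular":[0,0,0]},{"xyz":[0,0,0],"angular":[0,0,0]}]' ; python3 -c "
from h import *
tool()
t=get_image('side'); crop(t,230,130,150,130,5,'pics/s11c.png')"
```

```text
time: 16.03
position: [0.5905, 0.0484, 0.095]
tool_rot: [-0.581, 1.501, 0.6]
ft_force: [0.0, -0.3, -0.9]
grip_width: 0.232
time: 16.2
position: [0.5929, 0.0477, 0.0896]
tool_rot: [-0.585, 1.506, 0.597]
ft_force: [-1.4, 0.1, -1.9]
grip_width: 0.224
t 16.2 tip [0.5934 0.0477 0.1163] x [-0.018  0.    -1.   ] z [ 0.729  0.685 -0.013] jawyaw 43.2 w 1.95 F [-1.4  0.1 -1.9]
```

View pics/s11c.png

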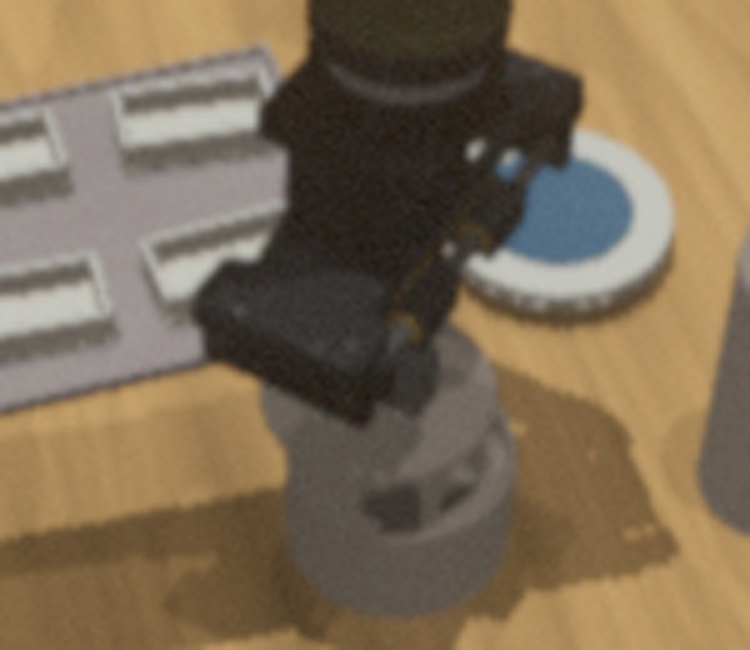

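```bash
python3 - <<'E'
from h import *
t=get_image("side")
f=lambda x,y:(230+(x-2)/5,130+(y-2)/5)
print(plane(t,[f(425,500),f(425,530)],.086))
print(plane(t,[f(262,390),f(498,385),f(400,478)],.101))
# expected lugs for each family
for a in range(0,360,60):
    r=np.radians(a+13.5); p=[.5934+.042*np.cos(r),.0477+.042*np.sin(r),.086]
    q=proj(t,p)[0]; print(a,(q-[230,130])*5+2)
E
python3 -c "
from h import *
t=get_image('side'); crop(t,275,190,70,60,11,'pics/s12c.png')"
```

```text
[[ 5.96572389e-01 -4.59781539e-04  8.60000000e-02]
 [ 5.91734766e-01 -1.57361888e-02  8.60000000e-02]]
[[0.54251    0.06580461 0.101     ]
 [0.64230574 0.04031483 0.101     ]
 [0.58595767 0.00276185 0.101     ]]
0 [466.40437535 382.24241372]
60 [384.20028262 346.12236641]
120 [302.91229787 380.98561643]
180 [301.63167009 454.5973715 ]
240 [385.80658313 493.58974502]
300 [469.29753081 456.02424912]
```

View pics/s12c.png

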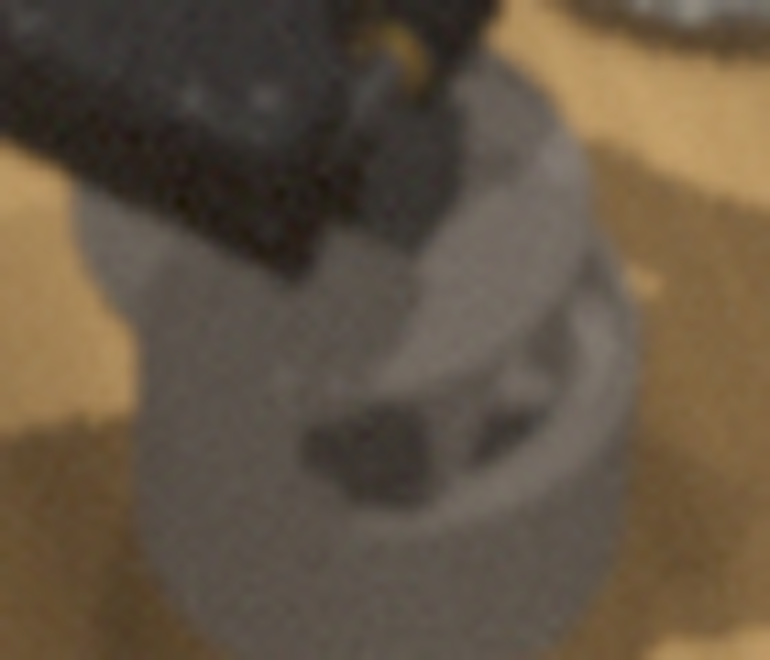

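```bash
python3 -m handwheel '[{"xyz":[1,-0.6,-0.8],"angular":[0,-1,0]},{"xyz":[0,0,-0.8],"angular":[0,0,0]},{"xyz":[0,0,0],"angular":[0,0,0]}]' ; python3 -c "
from h import *
tool()
t=get_image('side'); crop(t,275,170,80,80,8,'pics/s13c.png')"
```

```text
time: 16.6
position: [0.5988, 0.0426, 0.0745]
tool_rot: [-0.585, 1.488, 0.594]
ft_force: [0.0, -0.2, -2.1]
grip_width: 0.227
t 16.6 tip [0.5988 0.0425 0.1012] x [-0.001  0.006 -1.   ] z [0.729 0.684 0.003] jawyaw 43.2 w 1.97 F [ 0.  -0.2 -2.1]
```

View pics/s13c.png

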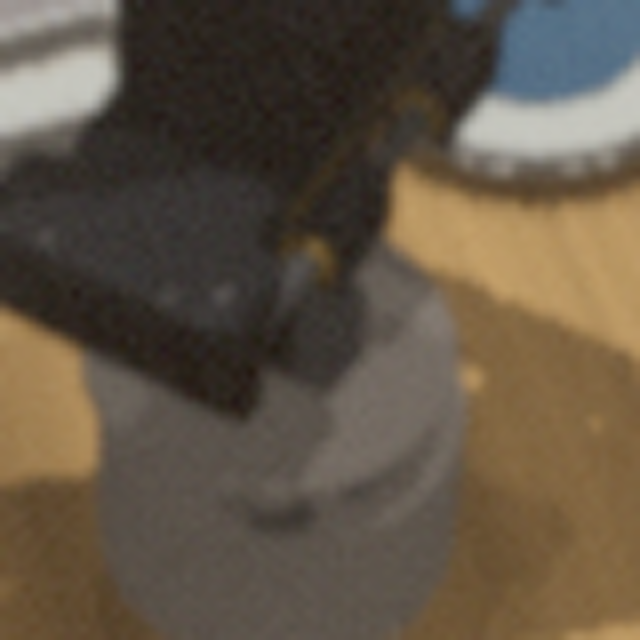

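```bash
python3 - <<'E'
from h import *
t=get_image("side")
f=lambda x,y:(275+(x-3.5)/8,170+(y-3.5)/8)
a=plane(t,[f(85,365),f(461,365)],.086);print(a,a.mean(0),np.linalg.norm(a[0]-a[1]))
a=plane(t,[f(102,470),f(467,445)],.055);print(a,a.mean(0),np.linalg.norm(a[0]-a[1]))
E
```

```text
[[0.54661903 0.05514809 0.086     ]
 [0.64560283 0.0269657  0.086     ]] [0.59611093 0.0410569  0.086     ] 0.10291763203528626
[[0.54754514 0.04198892 0.055     ]
 [0.64795834 0.02264046 0.055     ]] [0.59775174 0.03231469 0.055     ] 0.10226032906799959
```

```bash
python3 -m handwheel '[{"xyz":[0.5,0.3,-0.4],"angular":[0.3,0,0]},{"xyz":[0,0,-0.4],"angular":[0,0,0]},{"xyz":[0,0,-0.2],"angular":[0,0,0]}]' ; python3 -c "
from h import *
tool()"
```

```text
time: 16.95
position: [0.6056, 0.0468, 0.0671]
tool_rot: [-0.58, 1.481, 0.598]
ft_force: [-0.2, 0.1, -1.4]
grip_width: 0.226
t 16.95 tip [0.6055 0.0464 0.0938] x [ 0.003  0.014 -1.   ] z [0.729 0.685 0.012] jawyaw 43.2 w 1.97 F [-0.2  0.1 -1.4]
```

```bash
python3 -m handwheel '[{"xyz":[-0.2,-0.1,-0.3],"angular":[-0.8,0.2,0]},{"xyz":[0,0,-0.3],"angular":[0,0,0]},{"xyz":[0,0,-0.2],"angular":[0,0,0]}]' ; python3 -c "
from h import *
tool()"
```

```text
time: 17.2
position: [0.6035, 0.0461, 0.0585]
tool_rot: [-0.592, 1.49, 0.589]
ft_force: [-0.1, 0.7, -2.1]
grip_width: 0.228
t 17.2 tip [0.6035 0.0462 0.0852] x [-0.    -0.002 -1.   ] z [ 0.728  0.685 -0.001] jawyaw 43.3 w 1.98 F [-0.1  0.7 -2.1]
```

```bash
for i in 1 2 3; do python3 -m handwheel '[{"xyz":[0,0,-0.3],"angular":[0,0,0]}]' ; done; python3 -c "
from h import *
tool()"
```

```text
time: 17.28
position: [0.6035, 0.0464, 0.0552]
tool_rot: [-0.592, 1.49, 0.59]
ft_force: [0.1, -0.7, -2.2]
grip_width: 0.229
time: 17.37
position: [0.6035, 0.0465, 0.0519]
tool_rot: [-0.592, 1.49, 0.59]
ft_force: [-0.2, 0.5, -1.9]
grip_width: 0.225
time: 17.45
position: [0.6033, 0.0465, 0.0509]
tool_rot: [-0.592, 1.491, 0.591]
ft_force: [-12.9, -0.4, 34.5]
grip_width: 0.225
t 17.45 tip [0.6034 0.0465 0.0776] x [-0.002 -0.001 -1.   ] z [ 0.728  0.686 -0.002] jawyaw 43.3 w 1.96 F [-12.9  -0.4  34.5]
```

```bash
python3 -m handwheel '[{"xyz":[0,0,0.1],"angular":[0,0,0]},{"xyz":[0,0,0],"angular":[0,0,0]}]';python3 -m handwheel '[{"xyz":[0,0,0],"angular":[0,0,0]},{"xyz":[0,0,0],"angular":[0,0,0]},{"xyz":[0,0,0],"angular":[0,0,0]},{"xyz":[0,0,0],"angular":[0,0,0]}]' 4.5; python3 -m handwheel '[{"xyz":[0,0,2],"angular":[0,0,0]},{"xyz":[0,0,3],"angular":[0,0,0]},{"xyz":[-1,2,3],"angular":[0,0,0]},{"xyz":[-3,2,2],"angular":[0,0,3]},{"xyz":[-3,2,2],"angular":[0,0,5]}]' 7;python3 -m handwheel '[{"xyz":[-3,2,0],"angular":[0,0,6]},{"xyz":[-2,3,0],"angular":[0,0,6]},{"xyz":[0,3,0],"angular":[0,0,6]},{"xyz":[0,3,0],"angular":[0,0,6]},{"xyz":[0,0,0],"angular":[0,0,0]}]' 7; python3 -c "
from h import *
tool()
t=get_image('side'); cv2.imwrite('pics/s14.png',t['pixels']); crop(t,265,170,100,90,8,'pics/s14c.png')
t=get_image('top'); cv2.imwrite('pics/t14.png',t['pixels']); crop(t,250,140,90,80,8,'pics/t14c.png')"
```

```text
time: 17.62
position: [0.604, 0.0463, 0.0531]
tool_rot: [-0.591, 1.489, 0.591]
ft_force: [0.8, -0.4, -2.5]
grip_width: 0.227
time: 17.95
position: [0.6048, 0.0462, 0.0531]
tool_rot: [-0.591, 1.488, 0.59]
ft_force: [0.1, 1.1, -0.2]
grip_width: 0.444
time: 18.37
position: [0.5327, 0.0992, 0.1707]
tool_rot: [-0.699, 1.468, 0.685]
ft_force: [-0.3, 0.9, 0.1]
grip_width: 0.773
time: 18.78
position: [0.4775, 0.2191, 0.1785]
tool_rot: [-1.034, 1.304, 1.029]
ft_force: [-0.9, 0.6, 0.5]
grip_width: 0.803
t 18.78 tip [0.4773 0.219  0.2052] x [ 0.008  0.002 -1.   ] z [0.235 0.972 0.004] jawyaw 76.4 w 6.99 F [-0.9  0.6  0.5]
```

View pics/s14c.png

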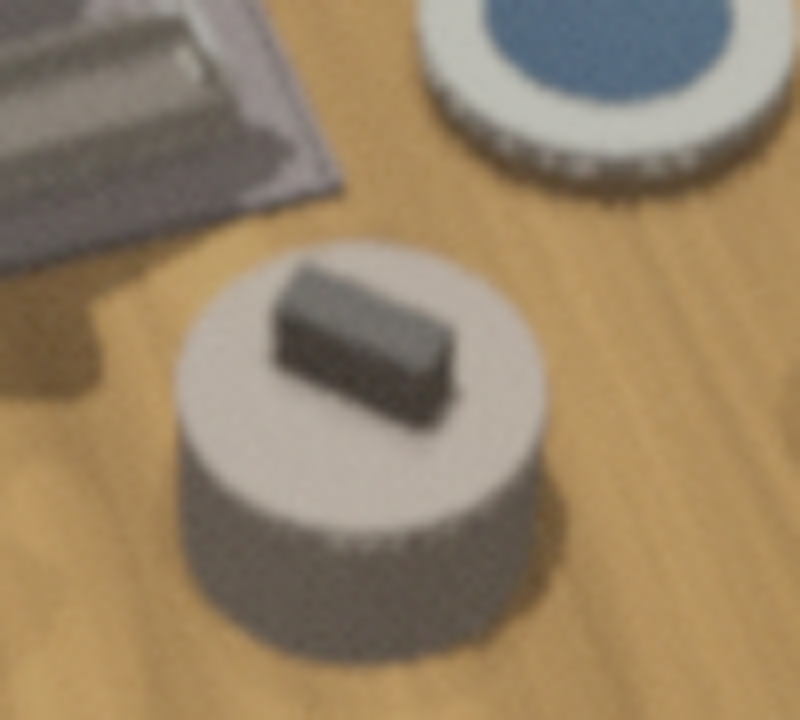

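View pics/t14.png

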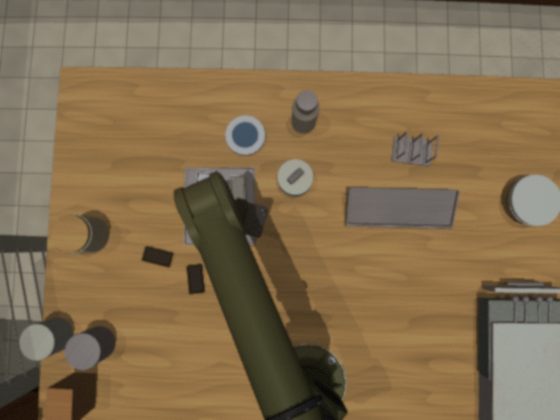

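```bash
python3 - <<'E'
from h import *
t=get_image("side"); T=get_image("top")
f=lambda x,y:(265+(x-3.5)/8,170+(y-3.5)/8)
crop(T,270,150,50,50,12,"pics/t15c.png")
for z in(.066,.074):
  print(z,plane(t,[f(361,384)],z), plane(t,[f(361,531),f(361,240)],z))
print(proj(T,[(.602,.047,.066)]),(proj(T,[(.602,.047,.066)])-[270,150])*12+5.5)
E
```

```text
0.066 [[0.60159585 0.04936404 0.066     ]] [[5.86432150e-01 3.97533617e-04 6.60000000e-02]
 [6.17403674e-01 1.00376214e-01 6.60000000e-02]]
0.074 [[0.59946778 0.04323896 0.074     ]] [[ 0.58444813 -0.00526238  0.074     ]
 [ 0.61512544  0.09376655  0.074     ]]
[[295.13219032 176.47058424]] [[307.08628387 323.14701083]]
```

View pics/t15c.png

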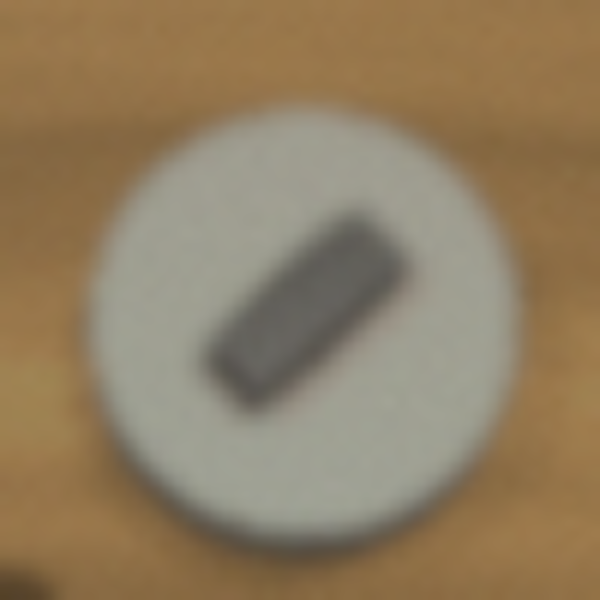

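View pics/s14.png

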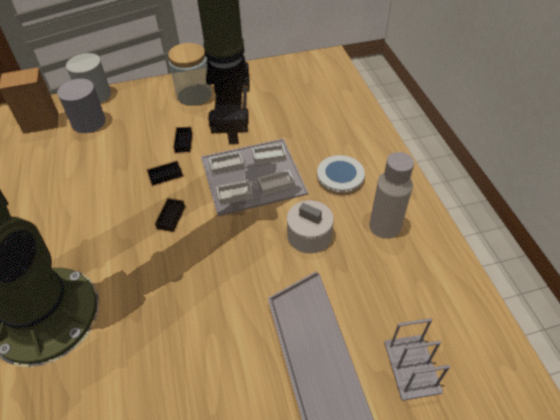

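```bash
python3 -m handwheel '[{"xyz":[-1,-0.3,-3],"angular":[0,0,6]},{"xyz":[-1,-0.3,-3],"angular":[0,0.3,6]},{"xyz":[0,0,-3],"angular":[0,0,1.5]},{"xyz":[0,0,-2],"angular":[0,0,0]},{"xyz":[0,0,0],"angular":[0,0,0]}]' 7 30; python3 -c "
from h import *
tool()"
```

```text
time: 19.4
position: [0.4634, 0.1961, 0.0665]
tool_rot: [-1.195, 1.213, 1.187]
ft_force: [-0.8, -0.6, -0.4]
grip_width: 0.806
t 19.4 tip [0.4632 0.1961 0.0932] x [ 0.008  0.002 -1.   ] z [0.023 1.    0.002] jawyaw 88.7 w 7.01 F [-0.8 -0.6 -0.4]
```

```bash
python3 -m handwheel '[{"xyz":[-0.6,1.6,-2],"angular":[0,0.5,1.5]},{"xyz":[0,0,-2],"angular":[0,0,0]},{"xyz":[0,0,0],"angular":[0,0,0]}]'; python3 -c "
from h import *
tool()"
```

```text
time: 19.65
position: [0.4601, 0.208, 0.0274]
tool_rot: [-1.203, 1.211, 1.204]
ft_force: [-0.4, -1.5, -0.6]
grip_width: 0.799
t 19.65 tip [0.4601 0.208  0.0541] x [ 0.001  0.002 -1.   ] z [0.007 1.    0.002] jawyaw 89.6 w 6.96 F [-0.4 -1.5 -0.6]
```

```bash
python3 -m handwheel '[{"xyz":[-0.4,0.4,-2],"angular":[0,0.3,0.5]},{"xyz":[-0.2,0,-1.5],"angular":[0,0,0]},{"xyz":[0,0,-0.8],"angular":[0,0,0]}]'; python3 -c "
from h import *
tool()"
```

```text
time: 19.9
position: [0.4596, 0.2116, -0.0107]
tool_rot: [-1.203, 1.205, 1.206]
ft_force: [-0.1, -0.1, 0.3]
grip_width: 0.804
t 19.9 tip [0.4595 0.2114 0.016 ] x [ 0.003  0.005 -1.   ] z [0.005 1.    0.005] jawyaw 89.7 w 7.0 F [-0.1 -0.1  0.3]
```

```bash
python3 -m handwheel '[{"xyz":[-0.1,0,-0.8],"angular":[0,0,0]},{"xyz":[0,0,0],"angular":[0,0,0]},{"xyz":[0,0,-0.1],"angular":[0,0,0]},{"xyz":[0,0,-0.1],"angular":[0,0,0]},{"xyz":[0,0,-0.1],"angular":[0,0,0]}]' 3 25;python3 -m handwheel '[{"xyz":[0,0,-0.1],"angular":[0,0,0]},{"xyz":[0,0,0],"angular":[0,0,0]}]'; python3 -c "
from h import *
tool()"
```

```text
time: 20.32
position: [0.4624, 0.2112, -0.0183]
tool_rot: [-1.2, 1.202, 1.201]
ft_force: [-0.4, 0.1, 1.3]
grip_width: 0.512
time: 20.48
position: [0.4628, 0.2114, -0.0179]
tool_rot: [-1.199, 1.202, 1.201]
ft_force: [-0.6, 0.2, -0.8]
grip_width: 0.502
t 20.48 tip [0.4626 0.2112 0.0088] x [ 0.007  0.009 -1.   ] z [0.009 1.    0.009] jawyaw 89.5 w 4.37 F [-0.6  0.2 -0.8]
```

```bash
python3 -m handwheel '[{"xyz":[0,0,1],"angular":[0,0,0]},{"xyz":[0,0,3],"angular":[0,0,0]},{"xyz":[0,0,4],"angular":[0,0,0]},{"xyz":[0.5,-2,4],"angular":[0,0,0]},{"xyz":[0.5,-3,3],"angular":[0,0,0]}]'; python3 -c "
from h import *
tool()
t=get_image('side'); cv2.imwrite('pics/s16.png',t['pixels'])"
```

```text
time: 20.9
position: [0.4646, 0.1639, 0.1298]
tool_rot: [-1.207, 1.212, 1.213]
ft_force: [0.4, 0.3, -0.7]
grip_width: 0.502
t 20.9 tip [0.4647 0.1639 0.1565] x [-0.005  0.    -1.   ] z [-0.  1.  0.] jawyaw 90.0 w 4.36 F [ 0.4  0.3 -0.7]
```

View pics/s16.png

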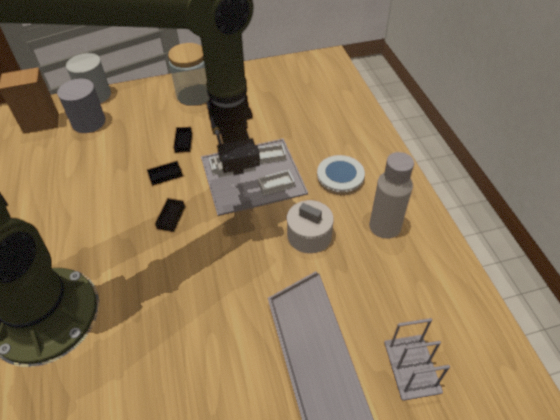

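```bash
for i in 1 2; do python3 -m handwheel '[{"xyz":[0.3,-3.3,0.2],"angular":[0,-3,0]},{"xyz":[0.3,-3.3,0.2],"angular":[0,-3,0]},{"xyz":[0.3,-3.3,0],"angular":[0,-3,0]},{"xyz":[0.3,-3.3,0],"angular":[0,-3,0]},{"xyz":[0.3,-3.3,0],"angular":[0,-3,0]}]';done; python3 -c "
from h import *
s,M=tool();print(s['joint_positions'].round(2), M.round(3))
t=get_image('side'); cv2.imwrite('pics/s17.png',t['pixels'])"
```

```text
time: 21.37
position: [0.4917, -0.0099, 0.1473]
tool_rot: [-1.323, 0.994, 0.994]
ft_force: [-30.6, 17.6, 29.5]
grip_width: 0.499
time: 21.78
position: [0.5017, -0.1279, 0.1497]
tool_rot: [-1.387, 0.842, 0.859]
ft_force: [0.8, -0.6, -1.3]
grip_width: 0.505
t 21.78 tip [ 0.4895 -0.1283  0.1734] x [ 0.458  0.014 -0.889] z [-0.003  1.     0.014] jawyaw 90.2 w 4.39 F [ 0.8 -0.6 -1.3]
[ 0.06 -0.3   0.22  2.25 -0.12  0.73  1.93] [[ 0.458 -0.889 -0.003]
 [ 0.014  0.003  1.   ]
 [-0.889 -0.458  0.014]]
```

View pics/s17.png

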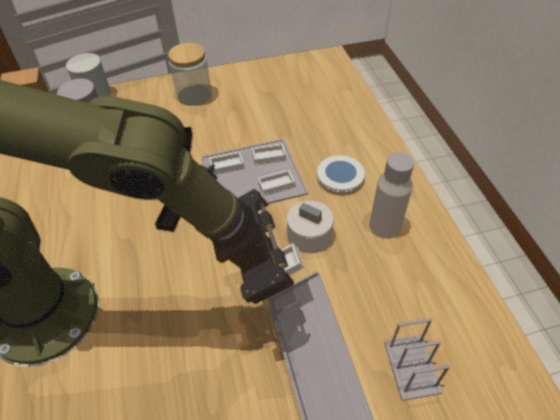

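```bash
python3 -m handwheel '[{"xyz":[1.2,-1.5,-1.5],"angular":[-0.8,-2.7,0]},{"xyz":[1.2,-1.3,-1.5],"angular":[0,0,0]},{"xyz":[0.5,0,-1.5],"angular":[0,0,0]},{"xyz":[0,0,0],"angular":[0,0,0]}]'; python3 -c "
from h import *
s,M=tool();print(s['joint_positions'].round(3), M.round(3))
t=get_image('side'); crop(t,220,190,180,150,4,'pics/s18.png')"
```

```text
time: 22.17
position: [0.5229, -0.1836, 0.1045]
tool_rot: [-1.396, 0.839, 0.779]
ft_force: [-0.6, 1.1, -2.0]
grip_width: 0.503
t 22.17 tip [ 0.5095 -0.1829  0.1276] x [ 0.504 -0.023 -0.863] z [ 0.041  0.999 -0.003] jawyaw 87.7 w 4.38 F [-0.6  1.1 -2. ]
[ 0.03  -0.187  0.365  2.282 -0.218  0.546  2.096] [[ 0.504 -0.862  0.041]
 [-0.023  0.034  0.999]
 [-0.863 -0.505 -0.003]]
```

View pics/s18.png

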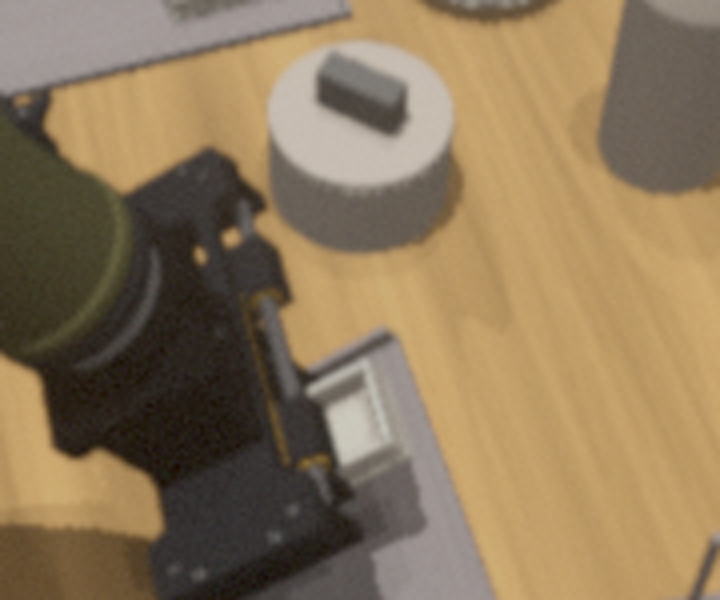

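```bash
cat >> h.py <<'E'
def corners(im,M,tip,dx,dz):
    X,Y,N=-M[:,1],M[:,2],-M[:,0]; o=tip-dx*X-dz*N
    P=[o+sx*.042*X+sy*.022*Y+z*N for z in(.022,0) for sx,sy in((1,1),(1,-1),(-1,-1),(-1,1))]
    return proj(im,P)
E
python3 - <<'E'
from h import *
s,M=tool(); t=get_image("side")
im=t["pixels"][190:340,220:400].copy(); im=cv2.resize(im,None,fx=4,fy=4,interpolation=cv2.INTER_CUBIC)
for tip,c in((s["position"]-M[:,0]*.0267,(0,0,255)),(s["position"]+[0,0,.0267],(0,255,0))):
    q=corners(t,M,tip,.0045,.0048); q=(q-[220,190])*4+1.5; q=q.astype(int)
    cv2.polylines(im,[q[:4]],1,c,1); cv2.polylines(im,[q[[0,4,5,1]]],0,c,1)
cv2.imwrite("pics/s19.png",im)
E
```

```text
t 22.22 tip [ 0.5105 -0.1832  0.1295] x [ 0.507 -0.024 -0.862] z [ 0.04   0.999 -0.004] jawyaw 87.7 w 4.37 F [ 0.4 -0.6  0.2]
```

View pics/s19.png

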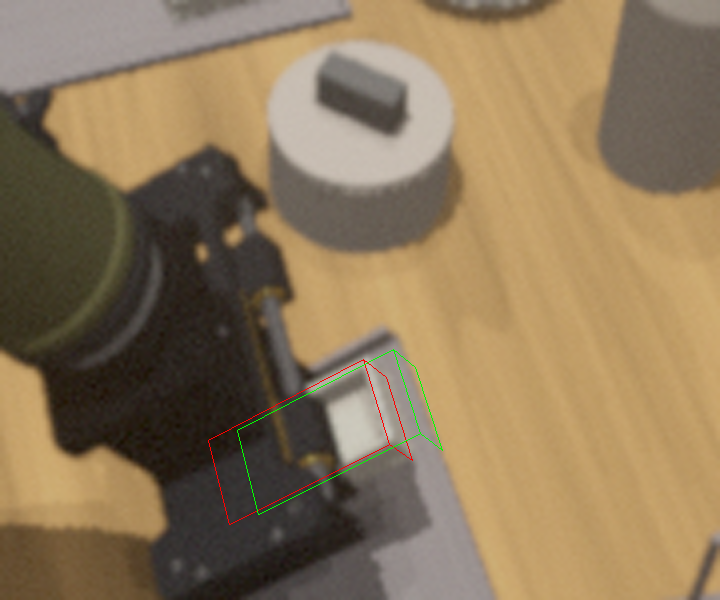

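```bash
python3 -m handwheel '[{"xyz":[0.3,1.4,-1],"angular":[0.2,0,2.3]},{"xyz":[0.3,1.3,-1],"angular":[0,0,0]},{"xyz":[0,0,-1],"angular":[0,0,0]},{"xyz":[0,0,0],"angular":[0,0,0]}]'; python3 -c "
from h import *
s,M=tool();print(M[:,1].round(3))"
```

```text
time: 22.6
position: [0.5349, -0.152, 0.084]
tool_rot: [-1.424, 0.796, 0.808]
ft_force: [-1.2, 0.3, -1.8]
grip_width: 0.509
t 22.6 tip [ 0.5211 -0.1521  0.1069] x [ 0.516  0.004 -0.856] z [-0.009  1.    -0.001] jawyaw 90.5 w 4.43 F [-1.2  0.3 -1.8]
[-0.856 -0.008 -0.516]
```

```bash
python3 -m handwheel '[{"xyz":[-0.6,-0.4,-1.5],"angular":[0,1,-0.4]},{"xyz":[-0.2,0,-1.3],"angular":[0,0,0]},{"xyz":[-0.1,0,-0.5],"angular":[0,0,0]}]'; python3 -c "
from h import *
s,M=tool();print(M[:,1].round(3))"
```

```text
time: 22.85
position: [0.529, -0.1546, 0.0549]
tool_rot: [-1.42, 0.807, 0.814]
ft_force: [0.2, -0.0, -1.0]
grip_width: 0.505
t 22.85 tip [ 0.5155 -0.1547  0.0779] x [ 0.507  0.001 -0.862] z [-0.006  1.    -0.002] jawyaw 90.4 w 4.39 F [ 0.2 -0.  -1. ]
[-0.862 -0.006 -0.507]
```

```bash
cat >> h.py <<'E'
def dish(dx=.0045,dz=.0048):
    s,M=tool(); X,N=-M[:,1],-M[:,0]; o=s["position"]-M[:,0]*.0267-dx*X-dz*N
    d=o-[.4765,-.2615,.026]; c,q=np.cos(np.pi/6),.5
    print("ramp x %.1f y %.1f z %.1f mm"%((d[0]*c+d[2]*q)*1e3,d[1]*1e3,(-d[0]*q+d[2]*c)*1e3),"X",X.round(3))
E
python3 -m handwheel '[{"xyz":[0,-0.2,-0.8],"angular":[0,0,0]},{"xyz":[0,0,-0.4],"angular":[0,0,0]}]'; python3 -c "
from h import *
dish()"
```

```text
time: 23.02
position: [0.5289, -0.1566, 0.0429]
tool_rot: [-1.419, 0.806, 0.814]
ft_force: [-0.3, 0.6, -1.2]
grip_width: 0.507
t 23.02 tip [ 0.5154 -0.1566  0.0659] x [ 0.507  0.002 -0.862] z [-0.006  1.    -0.002] jawyaw 90.4 w 4.41 F [-0.3  0.6 -1.2]
ramp x 49.2 y 104.8 z 10.3 mm X [0.862 0.006 0.507]
```

```bash
python3 -m handwheel '[{"xyz":[0,0,-0.5],"angular":[0,0,0]},{"xyz":[0.1,0,-0.3],"angular":[0,0,0]}]'; python3 -c "
from h import *
dish()"; python3 -m handwheel '[{"xyz":[0.1,0,-0.2],"angular":[0,0,0]},{"xyz":[0.05,0,-0.1],"angular":[0,0,0]}]'; python3 -c "
from h import *
dish()"
```

```text
time: 23.18
position: [0.5301, -0.1567, 0.0348]
tool_rot: [-1.419, 0.806, 0.813]
ft_force: [-0.1, -0.6, -0.5]
grip_width: 0.5
t 23.18 tip [ 0.5165 -0.1568  0.0578] x [ 0.507  0.002 -0.862] z [-0.006  1.    -0.001] jawyaw 90.3 w 4.35 F [-0.1 -0.6 -0.5]
ramp x 46.1 y 104.7 z 2.7 mm X [0.862 0.006 0.507]
time: 23.35
position: [0.5319, -0.1567, 0.0322]
tool_rot: [-1.418, 0.805, 0.813]
ft_force: [-17.4, 1.5, 18.7]
grip_width: 0.502
t 23.35 tip [ 0.5183 -0.1568  0.0552] x [ 0.507  0.003 -0.862] z [-0.005  1.     0.   ] jawyaw 90.3 w 4.37 F [-17.4   1.5  18.7]
ramp x 46.4 y 104.7 z -0.4 mm X [0.862 0.005 0.507]
```

```bash
python3 -m handwheel '[{"xyz":[-0.05,0,0.1],"angular":[0,0,0]},{"xyz":[0,0,0],"angular":[0,0,0]},{"xyz":[0,0,0],"angular":[0,0,0]},{"xyz":[0,0,0],"angular":[0,0,0]}]' 5.6;python3 -m handwheel '[{"xyz":[0,0,0],"angular":[0,0,0]}]'; python3 -c "
from h import *
dish()";  python3 -m handwheel '[{"xyz":[-1,0,1.7],"angular":[0,0,0]},{"xyz":[-1.5,0,2.6],"angular":[0,0,0]},{"xyz":[0,1,3.5],"angular":[0,2,0]},{"xyz":[0,3,2.5],"angular":[0,4,0]},{"xyz":[0,3.5,0],"angular":[0,4,0]}]';python3 -m handwheel '[{"xyz":[0,3.5,0],"angular":[0,4,0]},{"xyz":[0,3.5,0],"angular":[0,4,0]},{"xyz":[0,3.5,0],"angular":[0,4,0]},{"xyz":[0,3.5,0],"angular":[0,4,0]},{"xyz":[0,3.5,0],"angular":[0,4,0]}]'; python3 -c "
from h import *
tool()
t=get_image('side'); crop(t,190,190,200,150,4,'pics/s20.png')
t=get_image('top'); cv2.imwrite('pics/t20.png',t['pixels'])"
```

```text
time: 23.68
position: [0.5336, -0.1575, 0.0355]
tool_rot: [-1.419, 0.803, 0.809]
ft_force: [-1.1, 0.0, 0.4]
grip_width: 0.631
time: 23.77
position: [0.5339, -0.1576, 0.0357]
tool_rot: [-1.42, 0.803, 0.809]
ft_force: [-0.1, 0.1, 0.1]
grip_width: 0.637
t 23.77 tip [ 0.5203 -0.1576  0.0587] x [ 0.511  0.002 -0.859] z [-0.005  1.    -0.001] jawyaw 90.3 w 5.54 F [-0.1  0.1  0.1]
ramp x 49.8 y 103.9 z 1.6 mm X [0.859 0.005 0.511]
time: 24.18
position: [0.5006, -0.0876, 0.1378]
tool_rot: [-1.348, 0.958, 0.938]
ft_force: [1.8, 0.6, 0.1]
grip_width: 0.644
time: 24.6
position: [0.503, 0.0936, 0.1461]
tool_rot: [-1.204, 1.226, 1.192]
ft_force: [1.4, 0.2, -0.0]
grip_width: 0.644
t 24.6 tip [0.503  0.0939 0.1728] x [-0.001 -0.01  -1.   ] z [ 0.017  1.    -0.01 ] jawyaw 89.0 w 5.6 F [ 1.4  0.2 -0. ]
```

View pics/s20.png

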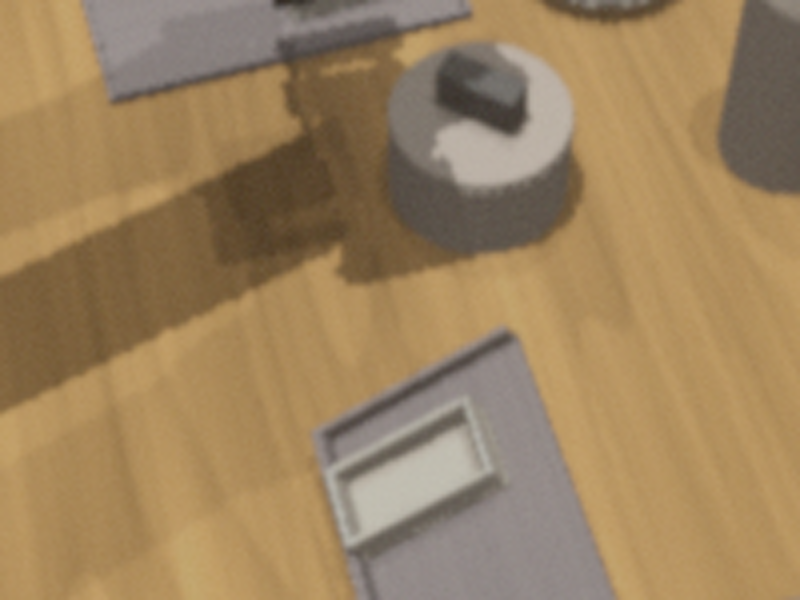

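View pics/t20.png

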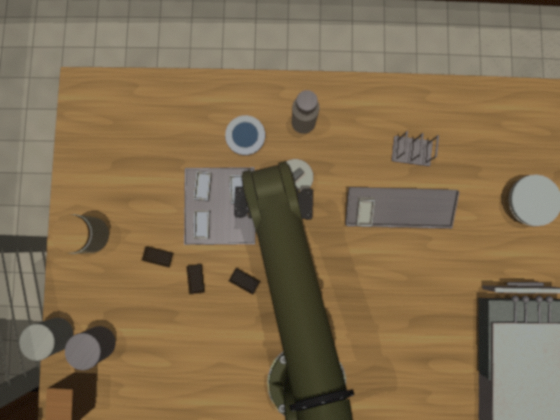

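```bash
python3 -m handwheel '[{"xyz":[1.3,3,0],"angular":[-0.3,0,1.5]},{"xyz":[1.3,3,0],"angular":[-0.3,0,1.5]},{"xyz":[1.3,3,-2],"angular":[0,0,1.5]},{"xyz":[1.3,2,-3],"angular":[0,0,0.5]},{"xyz":[1,1,-3],"angular":[0,0,0]}]' 7;python3 -m handwheel '[{"xyz":[0,0,0],"angular":[0,0,0]}]' 7; python3 -c "
from h import *
tool()"
```

```text
time: 25.12
position: [0.5736, 0.2245, 0.0683]
tool_rot: [-1.285, 1.17, 1.252]
ft_force: [0.2, -0.2, -0.3]
grip_width: 0.798
time: 25.2
position: [0.5706, 0.226, 0.0616]
tool_rot: [-1.284, 1.175, 1.26]
ft_force: [-1.7, -0.6, -1.1]
grip_width: 0.803
t 25.2 tip [0.5705 0.2264 0.0883] x [ 0.006 -0.015 -1.   ] z [-0.084  0.996 -0.015] jawyaw 94.8 w 6.99 F [-1.7 -0.6 -1.1]
```

```bash
python3 -m handwheel '[{"xyz":[-0.3,-0.9,-1],"angular":[0.9,0.3,-0.3]},{"xyz":[0,0,-2],"angular":[0,0,0]},{"xyz":[0,0,-1.5],"angular":[0,0,0]},{"xyz":[0,0,0],"angular":[0,0,0]}]'; python3 -c "
from h import *
tool()
t=get_image('side'); crop(t,190,120,150,100,5,'pics/s21.png')"
```

```text
time: 25.53
position: [0.5671, 0.2154, 0.0159]
tool_rot: [-1.267, 1.17, 1.268]
ft_force: [-0.5, -1.0, -0.5]
grip_width: 0.804
t 25.53 tip [0.5671 0.2153 0.0426] x [-0.     0.001 -1.   ] z [-0.08   0.997  0.001] jawyaw 94.6 w 7.0 F [-0.5 -1.  -0.5]
```

View pics/s21.png

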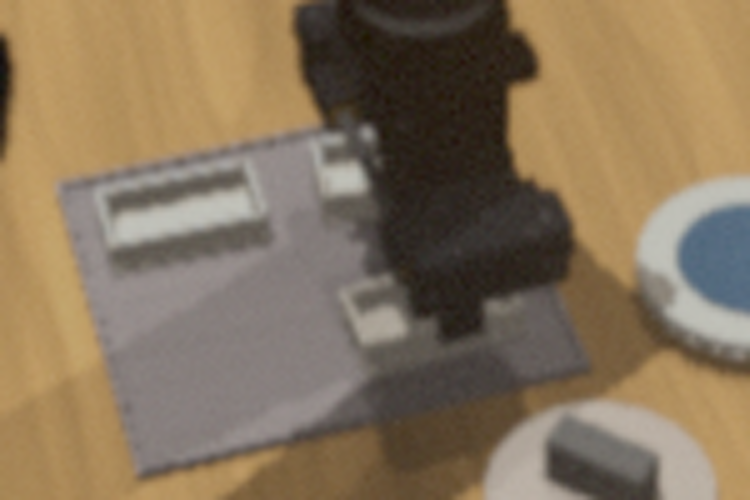

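```bash
python3 -m handwheel '[{"xyz":[-0.2,0.1,-1.5],"angular":[0,0.2,0]},{"xyz":[0,0,-1.2],"angular":[0,0,0]},{"xyz":[0,0,-0.6],"angular":[0,0,0]}]'; python3 -c "
from h import *
tool()"
```

```text
time: 25.83
position: [0.5697, 0.2169, -0.0119]
tool_rot: [-1.267, 1.163, 1.263]
ft_force: [0.1, -0.5, 0.5]
grip_width: 0.807
t 25.83 tip [0.5696 0.2168 0.0148] x [ 0.007  0.004 -1.   ] z [-0.078  0.997  0.004] jawyaw 94.5 w 7.02 F [ 0.1 -0.5  0.5]
```

```bash
python3 -m handwheel '[{"xyz":[-0.2,0,-0.7],"angular":[-0.2,0.3,0]},{"xyz":[0,0,0],"angular":[0,0,0]},{"xyz":[0,0,-0.1],"angular":[0,0,0]},{"xyz":[0,0,-0.1],"angular":[0,0,0]},{"xyz":[0,0,-0.1],"angular":[0,0,0]}]' 3 25;python3 -m handwheel '[{"xyz":[0,0,-0.1],"angular":[0,0,0]},{"xyz":[0,0,0],"angular":[0,0,0]}]'; python3 -c "
from h import *
tool()"
```

```text
time: 26.25
position: [0.5671, 0.2173, -0.0233]
tool_rot: [-1.267, 1.17, 1.267]
ft_force: [-1.7, -0.9, 10.7]
grip_width: 0.509
time: 26.42
position: [0.5674, 0.2173, -0.0229]
tool_rot: [-1.267, 1.17, 1.267]
ft_force: [0.0, 0.3, -1.1]
grip_width: 0.504
t 26.42 tip [0.5674 0.2173 0.0038] x [ 0.001  0.    -1.   ] z [-0.079  0.997  0.   ] jawyaw 94.5 w 4.39 F [ 0.   0.3 -1.1]
```

```bash
python3 -m handwheel '[{"xyz":[0,0,1],"angular":[0,0,0]},{"xyz":[0,0,3],"angular":[0,0,0]},{"xyz":[0,0,4],"angular":[0,0,0]},{"xyz":[0,0,4],"angular":[0,0,-2]},{"xyz":[0,-2,3.5],"angular":[0,0,-2]}]';python3 -m handwheel '[{"xyz":[-0.2,-3.3,1],"angular":[0,-1,0]},{"xyz":[-0.2,-3.3,0],"angular":[0,-2,0]},{"xyz":[-0.2,-3.3,0],"angular":[0,-2,0]},{"xyz":[-0.2,-3.3,0],"angular":[0,-2,0]},{"xyz":[-0.2,-3.3,0],"angular":[0,-2,0]}]'; python3 -c "
from h import *
s,M=tool();print(s['joint_positions'].round(2))"
```

```text
time: 26.83
position: [0.5571, 0.1987, 0.1287]
tool_rot: [-1.212, 1.218, 1.233]
ft_force: [0.6, 0.5, -1.2]
grip_width: 0.502
time: 27.25
position: [0.5548, 0.0366, 0.1559]
tool_rot: [-1.298, 1.069, 1.104]
ft_force: [1.1, 0.0, -1.5]
grip_width: 0.503
t 27.25 tip [0.5503 0.0365 0.1822] x [ 0.168  0.007 -0.986] z [-0.025  1.     0.003] jawyaw 91.4 w 4.38 F [ 1.1  0.  -1.5]
[-0.03  0.01 -0.09  1.9   0.02  1.06  1.46]
```

```bash
python3 -m handwheel '[{"xyz":[-0.3,-3.3,0],"angular":[0,-2.5,0]},{"xyz":[-0.3,-3.3,0],"angular":[0,-2.5,0]},{"xyz":[-0.3,-3.3,0],"angular":[0,-2.5,0]},{"xyz":[-0.3,-3.3,0],"angular":[0,-2.5,0]},{"xyz":[-0.3,-3.3,-1],"angular":[0,-2.5,0]}]';python3 -m handwheel '[{"xyz":[-0.3,-3.3,-1],"angular":[0,-2.5,0]},{"xyz":[-0.3,-3.3,-1],"angular":[0,-2.5,0]},{"xyz":[-0.3,-2.3,-1],"angular":[0,-2.5,0]},{"xyz":[0,0,0],"angular":[0,0,0]}]'; python3 -c "
from h import *
dish(0,0);print(get_state()['joint_positions'].round(2))"
```

```text
time: 27.67
position: [0.54, -0.1364, 0.1537]
tool_rot: [-1.395, 0.891, 0.92]
ft_force: [1.7, 0.2, -1.7]
grip_width: 0.502
time: 28.0
position: [0.5254, -0.238, 0.1252]
tool_rot: [-1.44, 0.792, 0.799]
ft_force: [-0.4, 0.9, -2.4]
grip_width: 0.505
t 28.0 tip [ 0.5114 -0.2379  0.1479] x [ 0.524 -0.005 -0.851] z [-0.013  1.    -0.014] jawyaw 90.7 w 4.39 F [-0.4  0.9 -2.4]
ramp x 91.2 y 23.6 z 88.2 mm X [0.851 0.018 0.524]
[ 0.18 -0.14  0.37  2.21 -0.4   0.62  2.42]
```

```bash
python3 -m handwheel '[{"xyz":[0.3,1.1,-2],"angular":[0.8,1.6,-0.5]},{"xyz":[0,0,-2],"angular":[0,0,0]},{"xyz":[0,0,-2],"angular":[0,0,0]},{"xyz":[0,0,0],"angular":[0,0,0]}]'; python3 -c "
from h import *
dish(0,0);print(get_state()['joint_positions'].round(2))"
```

```text
time: 28.33
position: [0.5274, -0.2292, 0.0668]
tool_rot: [-1.41, 0.813, 0.812]
ft_force: [-0.8, 0.9, -1.8]
grip_width: 0.507
t 28.33 tip [ 0.5139 -0.2292  0.0899] x [ 0.503  0.001 -0.864] z [0.002 1.    0.003] jawyaw 89.9 w 4.41 F [-0.8  0.9 -1.8]
ramp x 64.4 y 32.3 z 36.6 mm X [ 0.864 -0.003  0.503]
[ 0.16 -0.04  0.38  2.25 -0.51  0.53  2.51]
```

```bash
python3 -m handwheel '[{"xyz":[0,0.3,-1.5],"angular":[0,0,0]},{"xyz":[0,0,-1.2],"angular":[0,0,0]},{"xyz":[0,0,-0.5],"angular":[0,0,0]}]'; python3 -c "
from h import *
dish(0,0)"
```

```text
time: 28.58
position: [0.53, -0.2252, 0.0382]
tool_rot: [-1.412, 0.808, 0.81]
ft_force: [0.1, 0.0, -1.5]
grip_width: 0.506
t 28.58 tip [ 0.5164 -0.2252  0.0613] x [ 0.507  0.003 -0.862] z [-0.     1.     0.003] jawyaw 90.0 w 4.4 F [ 0.1  0.  -1.5]
ramp x 52.2 y 36.3 z 10.6 mm X [ 0.862 -0.001  0.507]
```

```bash
python3 -m handwheel '[{"xyz":[-0.1,-0.1,-0.6],"angular":[0,0.3,0]},{"xyz":[0,0,-0.3],"angular":[0,0,0]}]'; python3 -c "
from h import *
dish(0,0)"
```

```text
time: 28.75
position: [0.53, -0.2254, 0.0304]
tool_rot: [-1.412, 0.809, 0.815]
ft_force: [1.0, -0.8, -1.0]
grip_width: 0.502
t 28.75 tip [ 0.5166 -0.2255  0.0535] x [ 0.504  0.004 -0.864] z [-0.002  1.     0.004] jawyaw 90.1 w 4.37 F [ 1.  -0.8 -1. ]
ramp x 48.4 y 36.0 z 3.8 mm X [ 0.864 -0.     0.504]
```

```bash
python3 -m handwheel '[{"xyz":[-0.05,0,-0.25],"angular":[0,0,0]},{"xyz":[0,0,-0.05],"angular":[0,0,0]}]'; python3 -c "
from h import *
dish(0,0)"
python3 -m handwheel '[{"xyz":[0,0,0],"angular":[0,0,0]},{"xyz":[0,0,0],"angular":[0,0,0]},{"xyz":[0,0,0],"angular":[0,0,0]},{"xyz":[0,0,0],"angular":[0,0,0]},{"xyz":[0,0,0],"angular":[0,0,0]}]' 5.5; python3 -c "
from h import *
dish(0,0)"
```

```text
time: 28.92
position: [0.5305, -0.2254, 0.0285]
tool_rot: [-1.413, 0.808, 0.814]
ft_force: [0.3, 1.0, -1.8]
grip_width: 0.503
t 28.92 tip [ 0.517  -0.2255  0.0515] x [ 0.505  0.004 -0.863] z [-0.003  1.     0.003] jawyaw 90.1 w 4.37 F [ 0.3  1.  -1.8]
ramp x 47.8 y 36.0 z 1.9 mm X [0.863 0.001 0.505]
time: 29.33
position: [0.5332, -0.2272, 0.0323]
tool_rot: [-1.416, 0.805, 0.808]
ft_force: [0.1, 0.3, -0.1]
grip_width: 0.626
t 29.33 tip [ 0.5196 -0.2272  0.0553] x [ 0.51   0.002 -0.86 ] z [-0.001  1.     0.001] jawyaw 90.1 w 5.44 F [ 0.1  0.3 -0.1]
ramp x 52.0 y 34.3 z 3.8 mm X [0.86 0.   0.51]
```

```bash
python3 -m handwheel '[{"xyz":[-1,0,1.7],"angular":[0,0,0]},{"xyz":[-1.5,0,2.6],"angular":[0,0,0]},{"xyz":[0,1,3.5],"angular":[0,4,0]},{"xyz":[0,3,2],"angular":[0,6,0]},{"xyz":[0,3.5,0],"angular":[0,6,0]}]' ;python3 -m handwheel '[{"xyz":[0,3.5,0],"angular":[0,6,0]},{"xyz":[0,3.5,0],"angular":[0,6,0]},{"xyz":[0,3.5,0],"angular":[0,2,0]},{"xyz":[0,3.5,0],"angular":[0,0,-6.5]},{"xyz":[0,3.5,0],"angular":[0,0,-6.5]}]' 7; python3 -c "
from h import *
tool();print(get_state()['joint_positions'].round(2))
t=get_image('side'); cv2.imwrite('pics/s22.png',t['pixels'])"
```

```text
time: 29.75
position: [0.5019, -0.1652, 0.1175]
tool_rot: [-1.316, 0.998, 0.987]
ft_force: [1.2, -0.0, -0.3]
grip_width: 0.631
time: 30.17
position: [0.5087, 0.009, 0.1257]
tool_rot: [-1.059, 1.286, 0.998]
ft_force: [0.5, -0.3, -0.3]
grip_width: 0.791
t 30.17 tip [0.5075 0.0094 0.1524] x [ 0.043 -0.013 -0.999] z [ 0.235  0.972 -0.003] jawyaw 76.4 w 6.88 F [ 0.5 -0.3 -0.3]
[-0.05  0.04 -0.03  1.92  0.02  1.14  1.24]
```

View pics/s22.png

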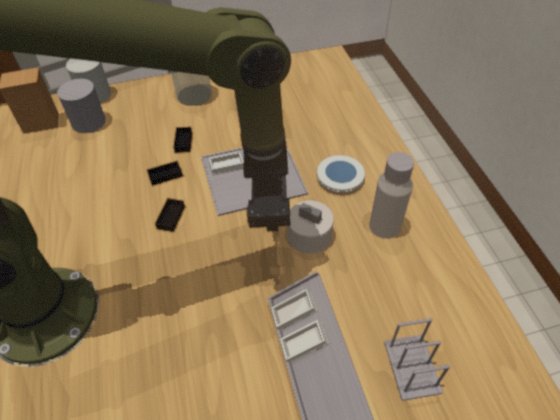

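```bash
for i in 1 2; do python3 -m handwheel '[{"xyz":[-0.4,3,0.2],"angular":[0,0,-6.8]},{"xyz":[-0.4,3,0],"angular":[0,0,-6.8]},{"xyz":[-0.4,3,0],"angular":[0,0,-6.8]},{"xyz":[-0.4,3,0],"angular":[0,0,-6.8]},{"xyz":[-0.4,3,0],"angular":[0,0,-6.8]}]' >/dev/null; done; for i in 1 2 3; do python3 -m handwheel '[{"xyz":[0,0,0],"angular":[0,0,-6.5]},{"xyz":[0,0,0],"angular":[0,0,-6.5]},{"xyz":[0,0,0],"angular":[0,0,-6.5]},{"xyz":[0,0,0],"angular":[0,0,-6.5]},{"xyz":[0,0,0],"angular":[0,0,-6.5]}]' >/dev/null; done; python3 -c "
from h import *
tool();print(get_state()['joint_positions'].round(2))
t=get_image('side'); cv2.imwrite('pics/s23.png',t['pixels'])"
```

```text
t 32.3 tip [0.4679 0.3241 0.1567] x [-0.041  0.001 -0.999] z [-0.053 -0.999  0.001] jawyaw -93.1 w 6.96 F [-0.2 -0.6  0.6]
[-0.57  0.22 -0.07  1.71 -0.01  1.24 -2.26]
```

View pics/s23.png

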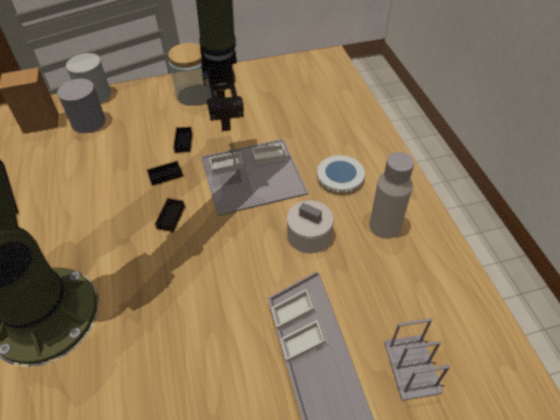

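```bash
python3 -m handwheel '[{"xyz":[-0.9,-0.5,-3],"angular":[0,-2.3,4.8]},{"xyz":[0,0,-3],"angular":[0,0,0]},{"xyz":[0,0,-3],"angular":[0,0,0]},{"xyz":[0,0,0],"angular":[0,0,0]}]' 7; python3 -c "
from h import *
tool()"
```

```text
time: 32.68
position: [0.4596, 0.3186, 0.0398]
tool_rot: [1.186, 1.224, -1.175]
ft_force: [-1.3, 0.4, -0.2]
grip_width: 0.802
t 32.68 tip [0.4595 0.3185 0.0665] x [ 0.007  0.003 -1.   ] z [ 0.038 -0.999 -0.002] jawyaw -87.8 w 6.98 F [-1.3  0.4 -0.2]
```

```bash
python3 -m handwheel '[{"xyz":[-0.3,0,-2],"angular":[0,0.4,-0.4]},{"xyz":[-0.2,0,-2],"angular":[0,0,0]},{"xyz":[0,0,-0.8],"angular":[0,0,0]}]' 7; python3 -c "
from h import *
tool()
t=get_image('side'); crop(t,190,120,120,100,6,'pics/s24.png')"
```

```text
time: 32.93
position: [0.4571, 0.32, -0.0055]
tool_rot: [1.187, 1.228, -1.176]
ft_force: [0.6, 0.6, 0.1]
grip_width: 0.803
t 32.93 tip [0.457  0.3198 0.0212] x [ 0.004  0.005 -1.   ] z [ 0.038 -0.999 -0.005] jawyaw -87.8 w 6.99 F [0.6 0.6 0.1]
```

View pics/s24.png

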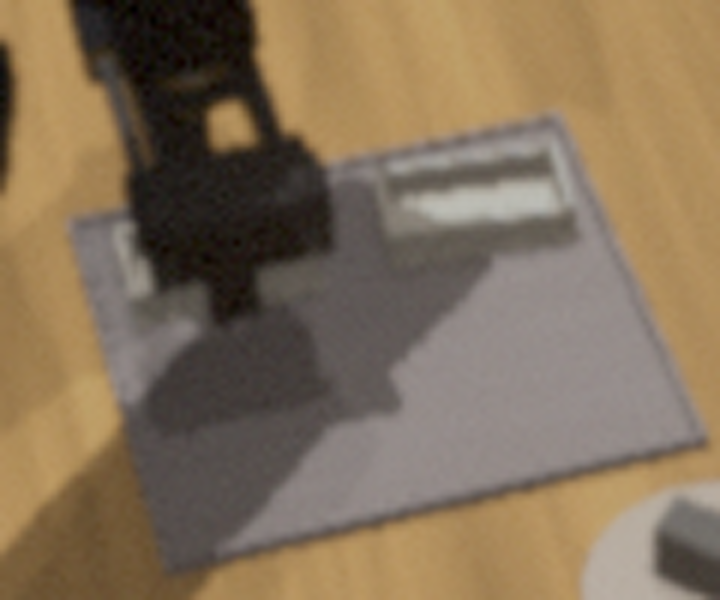

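Straddling it well. Down 1.2 cm and close.

```bash
python3 -m handwheel '[{"xyz":[-0.1,-0.1,-1.2],"angular":[0,0.2,0]},{"xyz":[0,0,-0.1],"angular":[0,0,0]},{"xyz":[0,0,-0.1],"angular":[0,0,0]},{"xyz":[0,0,-0.1],"angular":[0,0,0]},{"xyz":[0,0,0],"angular":[0,0,0]}]' 3 25;python3 -m handwheel '[{"xyz":[0,0,0],"angular":[0,0,0]},{"xyz":[0,0,0],"angular":[0,0,0]}]'; python3 -c "
from h import *
tool()"
```

```text
time: 33.4
position: [0.4598, 0.3207, -0.0175]
tool_rot: [1.189, 1.23, -1.172]
ft_force: [-0.6, 0.2, -0.5]
grip_width: 0.511
time: 33.57
position: [0.4604, 0.3211, -0.0165]
tool_rot: [1.19, 1.23, -1.171]
ft_force: [-0.5, -0.9, -1.6]
grip_width: 0.505
t 33.57 tip [0.4602 0.3208 0.0102] x [ 0.006  0.01  -1.   ] z [ 0.039 -0.999 -0.009] jawyaw -87.7 w 4.39 F [-0.5 -0.9 -1.6]
```

```bash
python3 - <<'E'
s=open('h.py').read().replace("X,N=-M[:,1],-M[:,0]; o=","X,N=-M[:,1],-M[:,0]; X=X*np.sign(X[0]); o=")
open('h.py','w').write(s)
E
python3 -m handwheel '[{"xyz":[0,0,1],"angular":[0,0,0]},{"xyz":[0,0,3],"angular":[0,0,0]},{"xyz":[0,0,4],"angular":[0,0,0]},{"xyz":[0.3,-1,4],"angular":[0,0,0]},{"xyz":[0.5,-2,3.5],"angular":[0,0,0]}]';python3 -m handwheel '[{"xyz":[0.6,-3.3,0.5],"angular":[0,0,-1]},{"xyz":[0.6,-3.3,0],"angular":[0,0,-1]},{"xyz":[0.6,-3.3,0],"angular":[0,0,0]},{"xyz":[0.6,-3.3,0],"angular":[0,0,0]},{"xyz":[0.6,-3.3,0],"angular":[0,0,0]}]'; python3 -m handwheel '[{"xyz":[0.6,-3.3,0],"angular":[0,0,0]},{"xyz":[0.6,-3.3,0],"angular":[0,0,0]},{"xyz":[0.6,-3.3,0],"angular":[0,0,0]},{"xyz":[0,-3.3,0],"angular":[0,-2,0]},{"xyz":[0,-3.3,0],"angular":[0,-2,0]}]'; python3 -c "
from h import *
s,M=tool();print(s['joint_positions'].round(2))"
```

```text
time: 33.98
position: [0.4585, 0.2898, 0.1372]
tool_rot: [1.17, 1.24, -1.181]
ft_force: [0.6, -0.1, 0.4]
grip_width: 0.503
time: 34.4
position: [0.4939, 0.1281, 0.1605]
tool_rot: [1.21, 1.222, -1.174]
ft_force: [0.7, 1.0, -1.4]
grip_width: 0.506
time: 34.82
position: [0.514, -0.0453, 0.1664]
tool_rot: [1.245, 1.165, -1.115]
ft_force: [1.2, -1.0, -0.7]
grip_width: 0.503
t 34.82 tip [ 0.5115 -0.0458  0.193 ] x [ 0.092  0.018 -0.996] z [ 0.026 -1.    -0.016] jawyaw -88.5 w 4.37 F [ 1.2 -1.  -0.7]
[-0.18 -0.03  0.23  1.91 -0.02  1.17 -1.49]
```

```bash
python3 -m handwheel '[{"xyz":[0.2,-3.3,0],"angular":[-0.5,-2.7,0]},{"xyz":[0.2,-3.3,0],"angular":[-0.5,-2.7,0]},{"xyz":[0.2,-3.3,0],"angular":[0,-2.7,0]},{"xyz":[0.2,-3.3,0],"angular":[0,-2.7,0]},{"xyz":[0.2,-3.3,0],"angular":[0,-2.7,0]}]'; python3 -m handwheel '[{"xyz":[0.2,-3.3,0],"angular":[0,-2.7,0]},{"xyz":[0.2,-3.3,-1],"angular":[0,-2.7,0]},{"xyz":[0.2,-3.3,-1],"angular":[0,-2.7,0]},{"xyz":[0.2,-3.3,-1],"angular":[0,-2.7,0]},{"xyz":[0,0,0],"angular":[0,0,0]}]'; python3 -c "
from h import *
dish(.002,.0055);s,M=tool();print(s['joint_positions'].round(2))"
```

```text
time: 35.23
position: [0.5235, -0.2189, 0.1725]
tool_rot: [1.33, 0.96, -0.935]
ft_force: [0.6, 0.3, -1.0]
grip_width: 0.503
time: 35.65
position: [0.5277, -0.3632, 0.1507]
tool_rot: [1.395, 0.791, -0.791]
ft_force: [-0.9, 0.7, -0.8]
grip_width: 0.502
t 35.65 tip [ 0.5137 -0.3629  0.1734] x [ 0.524 -0.012 -0.851] z [ 0.013 -1.     0.022] jawyaw -89.3 w 4.37 F [-0.9  0.7 -0.8]
ramp x 104.1 y -101.5 z 103.5 mm X [0.851 0.022 0.524]
t 35.65 tip [ 0.5137 -0.3629  0.1734] x [ 0.524 -0.012 -0.851] z [ 0.013 -1.     0.022] jawyaw -89.3 w 4.37 F [-0.9  0.7 -0.8]
[ 0.09  0.03  0.71  2.01 -0.58  0.78 -0.4 ]
```

```bash
python3 -m handwheel '[{"xyz":[0,-0.3,-2.5],"angular":[1.2,1.6,-0.7]},{"xyz":[0,0,-2.5],"angular":[0,0,0]},{"xyz":[0,0,-2.5],"angular":[0,0,0]},{"xyz":[0,0,0],"angular":[0,0,0]}]'; python3 -c "
from h import *
dish(.002,.0055)"
```

```text
time: 35.98
position: [0.5266, -0.3703, 0.0781]
tool_rot: [1.416, 0.808, -0.815]
ft_force: [-0.8, 1.6, -1.5]
grip_width: 0.505
t 35.98 tip [ 0.5131 -0.3702  0.1012] x [ 0.504 -0.003 -0.864] z [-0.004 -1.     0.001] jawyaw -90.2 w 4.4 F [-0.8  1.6 -1.5]
ramp x 67.3 y -108.7 z 41.3 mm X [ 0.863 -0.003  0.504]
```

```bash
python3 -m handwheel '[{"xyz":[0.1,0.4,-1.5],"angular":[0,0,0]},{"xyz":[0,0,-1.2],"angular":[0,0,0]},{"xyz":[0,0,-0.8],"angular":[0,0,0]}]'; python3 -c "
from h import *
dish(.002,.0055)"
```

```text
time: 36.23
position: [0.5299, -0.3665, 0.0473]
tool_rot: [1.416, 0.805, -0.811]
ft_force: [-0.1, 0.5, -0.7]
grip_width: 0.501
t 36.23 tip [ 0.5163 -0.3664  0.0703] x [ 0.509 -0.002 -0.861] z [-0.003 -1.     0.001] jawyaw -90.2 w 4.36 F [-0.1  0.5 -0.7]
ramp x 54.7 y -104.9 z 12.9 mm X [ 0.861 -0.002  0.509]
```

```bash
python3 -m handwheel '[{"xyz":[-0.2,0,-0.6],"angular":[0,0.3,0]},{"xyz":[-0.1,0,-0.4],"angular":[0,0,0]},{"xyz":[0,0,-0.1],"angular":[0,0,0]}]'; python3 -c "
from h import *
dish(.002,.0055)"
```

```text
time: 36.48
position: [0.5281, -0.3654, 0.0378]
tool_rot: [1.415, 0.81, -0.811]
ft_force: [-0.9, 0.4, -1.2]
grip_width: 0.499
t 36.48 tip [ 0.5146 -0.3654  0.0609] x [ 0.506 -0.    -0.863] z [-0.001 -1.     0.   ] jawyaw -90.0 w 4.34 F [-0.9  0.4 -1.2]
ramp x 48.5 y -103.9 z 5.6 mm X [ 0.863 -0.001  0.506]
```

```bash
python3 -m handwheel '[{"xyz":[0.05,-0.1,-0.3],"angular":[0,0,0]},{"xyz":[0,0,-0.1],"angular":[0,0,0]}]'; python3 -c "
from h import *
dish(.002,.0055)"; python3 -m handwheel '[{"xyz":[0,0,-0.1],"angular":[0,0,0]},{"xyz":[0,0,-0.05],"angular":[0,0,0]}]'; python3 -c "
from h import *
dish(.002,.0055)"
```

```text
time: 36.65
position: [0.5296, -0.367, 0.0354]
tool_rot: [1.415, 0.808, -0.809]
ft_force: [-0.5, -0.6, -0.7]
grip_width: 0.503
t 36.65 tip [ 0.516  -0.367   0.0584] x [ 0.508 -0.001 -0.862] z [-0.001 -1.     0.001] jawyaw -90.0 w 4.38 F [-0.5 -0.6 -0.7]
ramp x 48.5 y -105.5 z 2.8 mm X [0.862 0.    0.508]
time: 36.82
position: [0.5302, -0.3675, 0.0348]
tool_rot: [1.414, 0.806, -0.809]
ft_force: [0.7, -0.7, -0.7]
grip_width: 0.5
t 36.82 tip [ 0.5166 -0.3675  0.0578] x [ 0.509 -0.002 -0.861] z [-0.001 -1.     0.002] jawyaw -90.0 w 4.35 F [ 0.7 -0.7 -0.7]
ramp x 48.6 y -106.0 z 2.0 mm X [0.861 0.    0.509]
```

```bash
python3 -m handwheel '[{"xyz":[0,0.1,-0.1],"angular":[0,0,0]},{"xyz":[0,0,0],"angular":[0,0,0]},{"xyz":[0,0,0],"angular":[0,0,0]},{"xyz":[0,0,0],"angular":[0,0,0]},{"xyz":[0,0,0],"angular":[0,0,0]}]' 5.5; python3 -c "
from h import *
tool()"; python3 -m handwheel '[{"xyz":[-1,0,1.7],"angular":[0,0,0]},{"xyz":[-1.5,0,2.6],"angular":[0,0,0]},{"xyz":[0,1,3.5],"angular":[0,4,0]},{"xyz":[0,3,2],"angular":[0,6,0]},{"xyz":[0.2,3.5,0],"angular":[0,6,0]}]' ;python3 -m handwheel '[{"xyz":[0.2,3.5,0],"angular":[0,6,0]},{"xyz":[0.2,3.5,0],"angular":[0,6,0]},{"xyz":[0.2,3.5,0],"angular":[0,2,0]},{"xyz":[0.2,3.5,0],"angular":[0,0,0]},{"xyz":[0.2,3.5,0],"angular":[0,0,0]}]' 7; python3 -c "
from h import *
tool();print(get_state()['joint_positions'].round(2))
t=get_image('side'); cv2.imwrite('pics/s25.png',t['pixels'])"
```

```text
time: 37.23
position: [0.5314, -0.3674, 0.0355]
tool_rot: [1.414, 0.803, -0.807]
ft_force: [0.7, -0.7, -1.0]
grip_width: 0.626
t 37.23 tip [ 0.5177 -0.3673  0.0585] x [ 0.511 -0.003 -0.859] z [-0.001 -1.     0.003] jawyaw -90.1 w 5.45 F [ 0.7 -0.7 -1. ]
time: 37.65
position: [0.5026, -0.3129, 0.1168]
tool_rot: [1.357, 0.967, -0.975]
ft_force: [1.2, 0.5, 0.2]
grip_width: 0.63
time: 38.07
position: [0.5177, -0.1357, 0.1248]
tool_rot: [1.253, 1.137, -1.171]
ft_force: [1.5, -0.2, -0.2]
grip_width: 0.799
t 38.07 tip [ 0.5157 -0.1355  0.1515] x [ 0.076 -0.009 -0.997] z [-0.021 -1.     0.007] jawyaw -91.2 w 6.95 F [ 1.5 -0.2 -0.2]
[-0.3   0.06  0.54  1.92 -0.04  1.1  -1.34]
```

View pics/s25.png

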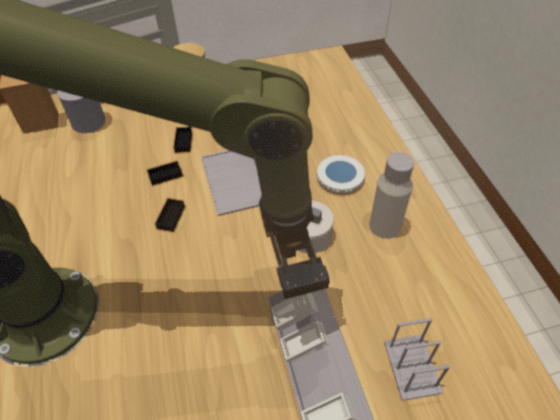

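```bash
python3 -m handwheel '[{"xyz":[0.4,3.2,0.3],"angular":[-0.4,2,-0.5]},{"xyz":[0.4,3.2,0.3],"angular":[0,2,-0.5]},{"xyz":[0.4,3.2,0.3],"angular":[0,0.3,-0.5]},{"xyz":[0.4,3.2,0],"angular":[0,0,-0.5]},{"xyz":[0.4,3.2,0],"angular":[0,0,-0.5]}]'; python3 -m handwheel '[{"xyz":[0.4,3.2,0],"angular":[0,0,-0.5]},{"xyz":[0.4,3.2,0],"angular":[0,0,0]},{"xyz":[0.4,3.2,0],"angular":[0,0,0]},{"xyz":[0.4,3.2,0],"angular":[0,0,0]},{"xyz":[0.4,3.2,0],"angular":[0,0,0]}]';python3 -m handwheel '[{"xyz":[0.4,3.2,0],"angular":[0,0,0]},{"xyz":[0.4,3.2,0],"angular":[0,0,0]},{"xyz":[0.4,3.2,-2],"angular":[0,0,0]},{"xyz":[0,1,-3],"angular":[0,0,0]},{"xyz":[0,0,0],"angular":[0,0,0]}]'; python3 -c "
from h import *
tool();print(get_state()['joint_positions'].round(2))
t=get_image('side'); cv2.imwrite('pics/s26.png',t['pixels']); crop(t,190,120,120,100,6,'pics/s26c.png')"
```

```text
time: 38.53
position: [0.5379, 0.034, 0.1349]
tool_rot: [1.246, 1.171, -1.26]
ft_force: [0.7, 0.2, -0.1]
grip_width: 0.807
time: 38.95
position: [0.5585, 0.2014, 0.1356]
tool_rot: [1.257, 1.167, -1.266]
ft_force: [-0.0, -0.2, 0.1]
grip_width: 0.806
time: 39.37
position: [0.5703, 0.3234, 0.0854]
tool_rot: [1.257, 1.176, -1.252]
ft_force: [-1.6, -1.4, -1.4]
grip_width: 0.803
t 39.37 tip [0.5702 0.3234 0.1121] x [ 0.004  0.    -1.   ] z [-0.063 -0.998 -0.001] jawyaw -93.6 w 6.99 F [-1.6 -1.4 -1.4]
[-0.74  0.4   0.23  1.58 -0.1   1.17 -2.12]
```

View pics/s26.png

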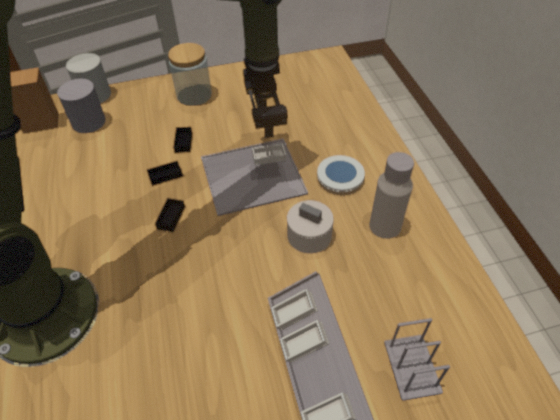

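```bash
python3 -m handwheel '[{"xyz":[0,-0.1,-3],"angular":[0,0.2,-0.7]},{"xyz":[0,0,-3],"angular":[0,0,0]},{"xyz":[0,0,-2],"angular":[0,0,0]},{"xyz":[0,0,0],"angular":[0,0,0]}]' 7; python3 -c "
from h import *
tool()
t=get_image('side'); crop(t,190,120,120,100,6,'pics/s27c.png')"
```

```text
time: 39.75
position: [0.5778, 0.3196, 0.0142]
tool_rot: [1.279, 1.165, -1.255]
ft_force: [-0.6, -0.1, -1.3]
grip_width: 0.802
t 39.75 tip [0.5775 0.3195 0.0409] x [ 0.014  0.006 -1.   ] z [-0.08  -0.997 -0.007] jawyaw -94.6 w 6.98 F [-0.6 -0.1 -1.3]
```

View pics/s27c.png

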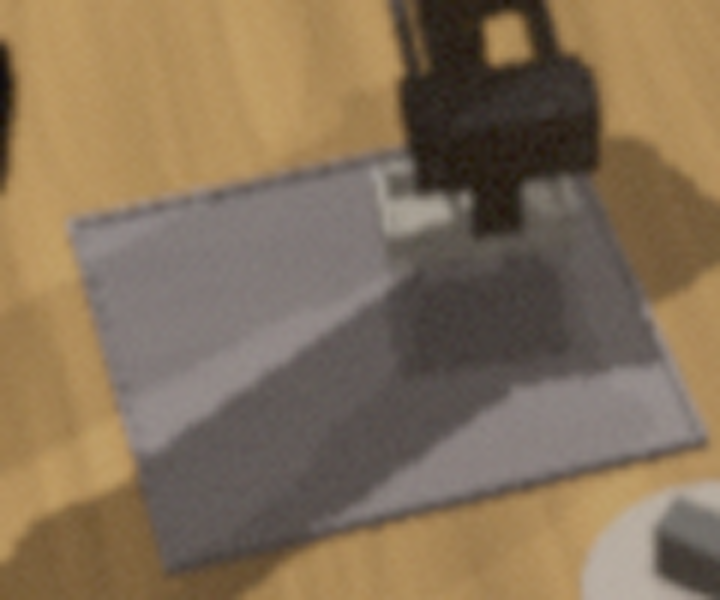

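```bash
python3 -m handwheel '[{"xyz":[-0.6,0.2,-1.4],"angular":[-0.3,0.8,0]},{"xyz":[-0.1,0,-1.2],"angular":[0,0.2,0]},{"xyz":[0,0,-0.3],"angular":[0,0,0]}]' 7; python3 -c "
from h import *
tool()"
```

```text
time: 40.05
position: [0.5773, 0.3216, -0.0069]
tool_rot: [1.279, 1.168, -1.263]
ft_force: [0.2, -0.3, 0.1]
grip_width: 0.804
t 40.05 tip [0.5771 0.3214 0.0198] x [ 0.007  0.007 -1.   ] z [-0.084 -0.996 -0.007] jawyaw -94.8 w 7.0 F [ 0.2 -0.3  0.1]
```

```bash
python3 -m handwheel '[{"xyz":[-0.4,0,-1.1],"angular":[-0.3,0.4,0.3]},{"xyz":[0,0,-0.1],"angular":[0,0,0]},{"xyz":[0,0,-0.1],"angular":[0,0,0]},{"xyz":[0,0,-0.1],"angular":[0,0,0]},{"xyz":[0,0,0],"angular":[0,0,0]}]' 3 25;python3 -m handwheel '[{"xyz":[0,0,0],"angular":[0,0,0]},{"xyz":[0,0,0],"angular":[0,0,0]}]'; python3 -c "
from h import *
tool()"
```

```text
time: 40.47
position: [0.5739, 0.3224, -0.0208]
tool_rot: [1.269, 1.173, -1.265]
ft_force: [-0.0, 0.4, 0.1]
grip_width: 0.513
time: 40.63
position: [0.5738, 0.3225, -0.0209]
tool_rot: [1.268, 1.173, -1.265]
ft_force: [-0.7, 0.6, -1.8]
grip_width: 0.502
t 40.63 tip [0.5737 0.3225 0.0058] x [ 0.001  0.002 -1.   ] z [-0.078 -0.997 -0.002] jawyaw -94.5 w 4.37 F [-0.7  0.6 -1.8]
```

```bash
python3 -m handwheel '[{"xyz":[0,0,1],"angular":[0,0,0]},{"xyz":[0,0,3],"angular":[0,0,0]},{"xyz":[0,0,4],"angular":[0,0,0]},{"xyz":[0,-1,4],"angular":[0,0,1]},{"xyz":[0,-2,4],"angular":[0,0,1]}]';python3 -m handwheel '[{"xyz":[-0.1,-3.3,0.5],"angular":[0,0,1]},{"xyz":[-0.1,-3.3,0],"angular":[0,0,1]},{"xyz":[-0.1,-3.3,0],"angular":[0,0,0]},{"xyz":[-0.1,-3.3,0],"angular":[0,0,0]},{"xyz":[-0.1,-3.3,0],"angular":[0,0,0]}]'; python3 -m handwheel '[{"xyz":[-0.2,-3.3,0],"angular":[0,0,0]},{"xyz":[-0.2,-3.3,0],"angular":[0,0,0]},{"xyz":[-0.2,-3.3,0],"angular":[0,0,0]},{"xyz":[-0.2,-3.3,0],"angular":[0,-2,0]},{"xyz":[-0.2,-3.3,0],"angular":[0,-2,0]}]'; python3 -c "
from h import *
s,M=tool();print(s['joint_positions'].round(2))"
```

```text
time: 41.05
position: [0.5631, 0.2929, 0.1318]
tool_rot: [1.22, 1.199, -1.253]
ft_force: [0.4, 0.4, -1.1]
grip_width: 0.5
time: 41.47
position: [0.5634, 0.1316, 0.1557]
tool_rot: [1.207, 1.217, -1.193]
ft_force: [0.2, -0.4, -2.9]
grip_width: 0.501
time: 41.88
position: [0.5535, -0.0426, 0.1612]
tool_rot: [1.244, 1.159, -1.135]
ft_force: [0.4, -0.1, -0.6]
grip_width: 0.502
t 41.88 tip [ 0.5513 -0.0428  0.1878] x [ 0.083  0.008 -0.997] z [ 0.013 -1.    -0.007] jawyaw -89.3 w 4.37 F [ 0.4 -0.1 -0.6]
[-0.38  0.07  0.44  1.83 -0.04  1.17 -1.49]
```

```bash
python3 -m handwheel '[{"xyz":[-0.3,-3.2,0],"angular":[0,-3.1,0]},{"xyz":[-0.3,-3.2,0],"angular":[0,-3.1,0]},{"xyz":[-0.3,-3.2,0],"angular":[0,-3.1,0]},{"xyz":[-0.3,-3.2,0],"angular":[0,-3.1,0]},{"xyz":[-0.3,-3.2,0],"angular":[0,-3.1,0]}]'; python3 -m handwheel '[{"xyz":[-0.3,-3.2,-1],"angular":[0,-3.1,0]},{"xyz":[-0.2,-3.2,-1],"angular":[0,-3.1,0]},{"xyz":[-0.2,-2.5,-1],"angular":[0,-2.5,0]},{"xyz":[0,0,0],"angular":[0,0,0]}]'; python3 -c "
from h import *
dish(.001,.0018);s,M=tool();print(s['joint_positions'].round(2))"
```

```text
time: 42.3
position: [0.5376, -0.2123, 0.1668]
tool_rot: [1.358, 0.939, -0.92]
ft_force: [0.0, 0.6, -0.6]
grip_width: 0.502
time: 42.63
position: [0.5248, -0.3162, 0.142]
tool_rot: [1.419, 0.796, -0.801]
ft_force: [-1.0, 0.2, -2.6]
grip_width: 0.503
t 42.63 tip [ 0.511  -0.3161  0.1649] x [ 0.519 -0.003 -0.855] z [-0.002 -1.     0.002] jawyaw -90.1 w 4.37 F [-1.   0.2 -2.6]
ramp x 98.3 y -54.6 z 101.2 mm X [ 0.855 -0.001  0.519]
t 42.63 tip [ 0.511  -0.3161  0.1649] x [ 0.519 -0.003 -0.855] z [-0.002 -1.     0.002] jawyaw -90.1 w 4.37 F [-1.   0.2 -2.6]
[-0.17 -0.07  0.88  2.09 -0.45  0.72 -0.57]
```

```bash
python3 -m handwheel '[{"xyz":[0.3,1,-2],"angular":[0,1.3,0]},{"xyz":[0,0.9,-2.5],"angular":[0,0,0]},{"xyz":[0,0,-2.5],"angular":[0,0,0]},{"xyz":[0,0,0],"angular":[0,0,0]}]'; python3 -c "
from h import *
dish(.001,.0018)"
```

```text
time: 42.97
position: [0.5263, -0.3007, 0.0746]
tool_rot: [1.42, 0.805, -0.819]
ft_force: [-0.7, 1.3, -1.3]
grip_width: 0.502
t 42.97 tip [ 0.5129 -0.3006  0.0976] x [ 0.504 -0.004 -0.863] z [-0.01  -1.    -0.001] jawyaw -90.6 w 4.37 F [-0.7  1.3 -1.3]
ramp x 66.3 y -39.1 z 42.0 mm X [ 0.863 -0.01   0.504]
```

```bash
python3 -m handwheel '[{"xyz":[0.1,0.4,-1.5],"angular":[0,0,0.6]},{"xyz":[0,0,-1.2],"angular":[0,0,0]},{"xyz":[0,0,-0.8],"angular":[0,0,0]}]'; python3 -c "
from h import *
dish(.001,.0018)"
```

```text
time: 43.22
position: [0.5301, -0.2959, 0.0436]
tool_rot: [1.417, 0.811, -0.805]
ft_force: [-0.3, 0.1, -1.7]
grip_width: 0.504
t 43.22 tip [ 0.5165 -0.296   0.0665] x [ 0.509  0.004 -0.861] z [ 0.002 -1.    -0.003] jawyaw -89.9 w 4.38 F [-0.3  0.1 -1.7]
ramp x 53.9 y -34.5 z 13.3 mm X [0.861 0.001 0.509]
```

```bash
python3 -m handwheel '[{"xyz":[-0.1,0,-0.6],"angular":[0,0.3,0]},{"xyz":[-0.1,0,-0.4],"angular":[0,0,0]},{"xyz":[0,0,-0.1],"angular":[0,0,0]}]'; python3 -c "
from h import *
dish(.001,.0018)"
```

```text
time: 43.47
position: [0.5295, -0.2947, 0.0344]
tool_rot: [1.416, 0.817, -0.806]
ft_force: [-0.5, -0.2, -1.3]
grip_width: 0.501
t 43.47 tip [ 0.516  -0.2948  0.0574] x [ 0.505  0.007 -0.863] z [ 0.005 -1.    -0.005] jawyaw -89.7 w 4.36 F [-0.5 -0.2 -1.3]
ramp x 49.0 y -33.3 z 5.7 mm X [0.863 0.002 0.505]
```

```bash
python3 -m handwheel '[{"xyz":[0,-0.2,-0.3],"angular":[-0.3,0,0]},{"xyz":[0,0,-0.15],"angular":[0,0,0]}]'; python3 -c "
from h import *
dish(.001,.0018)"
```

```text
time: 43.63
position: [0.5309, -0.2972, 0.0318]
tool_rot: [1.411, 0.812, -0.805]
ft_force: [0.1, -0.8, -1.6]
grip_width: 0.505
t 43.63 tip [ 0.5173 -0.2973  0.0548] x [ 0.508  0.002 -0.862] z [ 0.006 -1.     0.002] jawyaw -89.7 w 4.4 F [ 0.1 -0.8 -1.6]
ramp x 48.8 y -35.8 z 2.7 mm X [0.862 0.006 0.508]
```

```bash
python3 -m handwheel '[{"xyz":[0,0,-0.2],"angular":[0,0,0]},{"xyz":[0,0,-0.05],"angular":[0,0,0]}]'; python3 -c "
from h import *
dish(.001,.0018)";  python3 -m handwheel '[{"xyz":[0,0.1,-0.1],"angular":[0,0,0]},{"xyz":[0,0,0],"angular":[0,0,0]},{"xyz":[0,0,0],"angular":[0,0,0]},{"xyz":[0,0,0],"angular":[0,0,0]},{"xyz":[0,0,0],"angular":[0,0,0]}]' 5.5; python3 -c "
from h import *
tool()"; python3 -m handwheel '[{"xyz":[-1,0,1.7],"angular":[0,0,0]},{"xyz":[-1.5,0,2.6],"angular":[0,0,0]},{"xyz":[0,1,3.5],"angular":[0,4,0]},{"xyz":[0,3,2],"angular":[0,6,0]},{"xyz":[0.2,3.5,0],"angular":[0,6,0]}]' ;python3 -m handwheel '[{"xyz":[0.2,3.5,0],"angular":[0,6,0]},{"xyz":[0.2,3.5,0.5],"angular":[0,6,0]},{"xyz":[0.2,3.5,0.5],"angular":[0,2,0]},{"xyz":[0,3.5,0.5],"angular":[0,0,0]},{"xyz":[0,3.5,0],"angular":[0,0,0]}]';python3 -m handwheel '[{"xyz":[0,3.5,0],"angular":[0,0,0]},{"xyz":[0,3.5,0],"angular":[0,0,0]},{"xyz":[0,3.5,0],"angular":[0,0,0]},{"xyz":[0,3.5,0],"angular":[0,0,0]},{"xyz":[0,3.5,0],"angular":[0,0,0]}]';python3 -m handwheel '[{"xyz":[0,3.5,0],"angular":[0,0,0]},{"xyz":[0,3.5,0],"angular":[0,0,0]},{"xyz":[0,3.5,0],"angular":[0,0,0]},{"xyz":[0,2,0],"angular":[0,0,0]},{"xyz":[0,0,0],"angular":[0,0,0]}]'; python3 -c "
from h import *
tool()
t=get_image('side'); cv2.imwrite('pics/s30.png',t['pixels']); 
t=get_image('top'); cv2.imwrite('pics/t30.png',t['pixels']); crop(t,270,140,200,100,4,'pics/t30c.png')"
```

```text
time: 43.8
position: [0.5315, -0.2976, 0.0303]
tool_rot: [1.411, 0.81, -0.804]
ft_force: [-2.3, 1.0, 0.9]
grip_width: 0.507
t 43.8 tip [ 0.5179 -0.2976  0.0533] x [ 0.509  0.001 -0.861] z [ 0.006 -1.     0.002] jawyaw -89.7 w 4.41 F [-2.3  1.   0.9]
ramp x 48.5 y -36.1 z 1.1 mm X [0.861 0.006 0.509]
time: 44.22
position: [0.5331, -0.2976, 0.0311]
tool_rot: [1.412, 0.807, -0.802]
ft_force: [-0.3, 0.2, 0.5]
grip_width: 0.626
t 44.22 tip [ 0.5194 -0.2976  0.054 ] x [ 0.512 -0.    -0.859] z [ 0.005 -1.     0.003] jawyaw -89.7 w 5.44 F [-0.3  0.2  0.5]
time: 44.63
position: [0.5063, -0.2425, 0.1063]
tool_rot: [1.361, 0.967, -0.955]
ft_force: [2.9, -0.5, -0.3]
grip_width: 0.633
time: 45.05
position: [0.518, -0.0638, 0.1291]
tool_rot: [1.263, 1.14, -1.15]
ft_force: [0.7, -0.4, 0.6]
grip_width: 0.635
time: 45.47
position: [0.5185, 0.1209, 0.1311]
tool_rot: [1.267, 1.138, -1.146]
ft_force: [1.0, -1.1, -1.0]
grip_width: 0.633
time: 45.88
position: [0.5153, 0.2632, 0.1315]
tool_rot: [1.264, 1.148, -1.134]
ft_force: [0.3, 0.4, -1.0]
grip_width: 0.634
t 45.88 tip [0.5127 0.2629 0.1581] x [ 0.094  0.013 -0.995] z [-0.001 -1.    -0.014] jawyaw -90.1 w 5.52 F [ 0.3  0.4 -1. ]
```

View pics/s30.png

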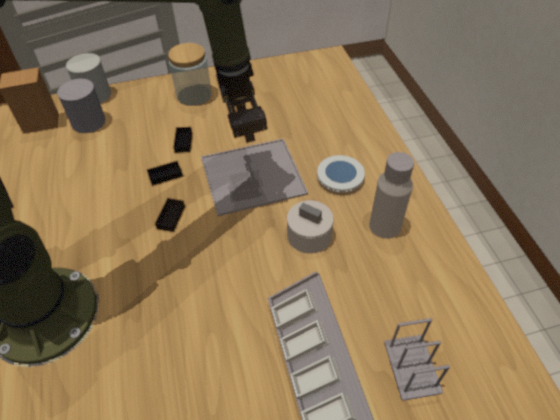

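View pics/t30c.png

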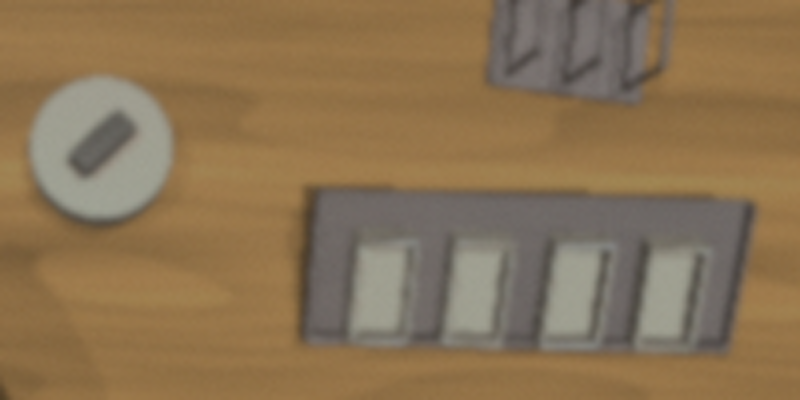

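```bash
python3 - <<'E'
from h import *
t=get_image("top"); f=lambda x,y:(270+(x-1.5)/4,140+(y-1.5)/4)
# dish upper rims: far/near top edge midpoints on ramp plane z=22mm
n=np.array([-.5,0,.866]);o0=np.array([.4765,-.2615,.026])+.022*n
for x0,x1,x2,x3 in((357,418,410,350),(449,516,503,442),(551,612,602,541),(645,708,697,635)):
    q=[f(x0,238),f(x1,238),f(x2,343),f(x3,343)]
    o,d=ray(t,q);P=o+d*(((o0-o)@n)/(d@n))[:,None]-[.4765,-.2615,.026]
    r=np.c_[P[:,0]*.866+P[:,2]*.5,P[:,1]]; c=r.mean(0);v=r[0]+r[1]-r[2]-r[3]
    print((c*1e3).round(1),np.linalg.norm(v)*500,np.degrees(np.arctan2(v[1],v[0])).round(1))
print(close_job())
E
```

```text
[ 42.5 103.5] 84.06195857647062 1.8
[44.3 35.9] 84.1044206872361 1.8
[ 46.1 -35.8] 84.20999666856609 3.1
[  47.8 -104.6] 84.3613379773112 4.1
the job is handed in; nothing more can be done
None
```

I put the set away and handed the job in at about 46 s of the 210 s allowed. No verdict was reported.

- **Capsules:** both are in the caddy. The top and side pictures taken before the lid went on show both lying inside.
- **Lid:** it went on at about 13° yaw, lined up with the notches seen in the pictures, and needed no further turning. Contact came with its origin at about 48 mm. The side view shows no gap at the rim, and the two views agree better with the seated height than with the height where it would stand on the ledge.
- **Dishes:** all four are on the stand, side by side at about +104, +36, −36 and −105 mm from the middle. The tray is empty, and the flask, saucers and cup rack are where they were.

Checks that disagreed or went wrong:

- **Fingertip offset:** the real fingertips sit about 27 mm short of the reported TCP, along the tool. My first try at a capsule closed above it because of this. A touch on the shelf measured the offset, and a picture of the tilted tool confirmed it.
- **Last dish measurement:** it gave distances from the lip of 42.5, 44.3, 46.1 and 47.8 mm, and tilts of 1.8° to 4.1°. The steady rise probably comes from my using one pixel row for all four dishes although the lip runs slightly slanted in the picture. By eye all four touch the lip. Taken at face value, the last dish is only just inside the 48 mm limit, and I handed in without measuring it again.
- **Force reading:** on the first dish carry, the wrist showed about 45 N while joint 2 was near its lower limit. I saw nothing touched or moved.

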